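# Tip out the coils and load the drying rack

## Task

Load the drying rack: turn the yellow cup of coils upside down with its mouth on the middle of the empty steel tray, then lift it straight up so that all the coils are left there in a heap, and stand the empty cup upside down in the middle of the cork coaster. Slide the steel tray with all its coils, and every board tray on the bench, fully home into the rack, each in a slot of its own (any slot). Only when all trays are in, push the heat lever on the rack all the way to the back; leave the other things on the bench alone.

Things in the scene. Friction and masses are not known exactly. Their poses are not given: they have to be found in the camera images.
- tray_parts_mid (a point): the empty steel tray, for the loose coils: centre of its plate, 2 mm above the underside. Plate 86 x 86 x 4 mm with a lip 3 mm wide, 5 mm high round it. z up; x points from the handle to the front edge, which enters the rack first. A tongue 14 mm wide runs 72 mm back (-x) and carries the black grip block. About 90 g; starts flat on the bench
- tray_parts_grip (a point): centre of the black grip block of tray_parts: 30 mm along x, 14 mm wide along y, 26 mm tall; 98 mm behind the plate centre (-x), 17 mm above the tray's underside. Same axes as the tray. It stays outside the rack, 54 mm before its front
- tray_b_mid (a point): the blue tray with a circuit board fixed on it (may be absent): centre of its plate, 2 mm above the underside. Plate 86 x 86 x 4 mm with a lip 3 mm wide, 5 mm high round it. z up; x points from the handle to the front edge, which enters the rack first. A tongue 14 mm wide runs 72 mm back (-x) and carries the black grip block. About 90 g; starts flat on the bench
- tray_b_grip (a point): centre of the black grip block of tray_b: 30 mm along x, 14 mm wide along y, 26 mm tall; 98 mm behind the plate centre (-x), 17 mm above the tray's underside. Same axes as the tray. It stays outside the rack, 54 mm before its front
- tray_c_mid (a point): the orange tray with a circuit board fixed on it (may be absent): centre of its plate, 2 mm above the underside. Plate 86 x 86 x 4 mm with a lip 3 mm wide, 5 mm high round it. z up; x points from the handle to the front edge, which enters the rack first. A tongue 14 mm wide runs 72 mm back (-x) and carries the black grip block. About 90 g; starts flat on the bench
- tray_c_grip (a point): centre of the black grip block of tray_c: 30 mm along x, 14 mm wide along y, 26 mm tall; 98 mm behind the plate centre (-x), 17 mm above the tray's underside. Same axes as the tray. It stays outside the rack, 54 mm before its front
- cup_mid (a point): centre of the yellow cup, half-way along its axis: round, 60 mm outside, 54 mm inside, 70 mm long, about 70 g. z: its axis, from the bottom out of the mouth. It starts on its side, coils inside, mouth towards the middle of the bench and 12 degrees up, centre 55 mm above the bench in a fixed grey cradle: two rails under it (within 21 mm of its centre plane) and a stop behind its bottom, lower than its axis; its sides are free
- coil1: chunky power coil, dark block 12 x 12 x 10 mm with copper discs on its two square faces; origin at its centre; 12 g. Three to five of them are in the cup (the others are absent)
- coil2: chunky power coil, dark block 12 x 12 x 10 mm with copper discs on its two square faces; origin at its centre; 12 g. Three to five of them are in the cup (the others are absent)
- coil3: chunky power coil, dark block 12 x 12 x 10 mm with copper discs on its two square faces; origin at its centre; 12 g. Three to five of them are in the cup (the others are absent)
- coil4: chunky power coil, dark block 12 x 12 x 10 mm with copper discs on its two square faces; origin at its centre; 12 g. Three to five of them are in the cup (the others are absent)
- coil5: chunky power coil, dark block 12 x 12 x 10 mm with copper discs on its two square faces; origin at its centre; 12 g. Three to five of them are in the cup (the others are absent)
- slot1 (a point): lowest slot of the drying rack: where a tray's _mid lies when fully home. x points into the rack, z up. The tray rests on two side ledges 2 mm below this point, 30 mm above the bench, 12 mm wide, 4 mm thick; slot pitch 50 mm. Rack fixed and upright; from the line of slot points along x, its walls and ledges begin at -44 mm (open front).
- slot2 (a point): middle slot of the drying rack: where a tray's _mid lies when fully home. x points into the rack, z up. The tray rests on two side ledges 2 mm below this point, 80 mm above the bench, 12 mm wide, 4 mm thick; slot pitch 50 mm. A clear back stop stands 48 mm along x from the slot points, 5 mm past a home tray's front edge.
- slot3 (a point): top slot of the drying rack: where a tray's _mid lies when fully home. x points into the rack, z up. The tray rests on two side ledges 2 mm below this point, 130 mm above the bench, 12 mm wide, 4 mm thick; slot pitch 50 mm. Side walls 94 mm apart inside, 6 mm thick, 168 mm high; a bridge over x = -5 to 50 mm, top at 174 mm, carries the heat lever.
- heat (a joint): heat lever on top of the rack: 0 = off, leaning to the rack's front; 1.0 rad = on, at the back stop (pushed along the slots' x); light, stays where it is left
- heat_tip (a point): tip of the red heat lever, 55 mm from its pivot; the lever swings in the vertical plane along the slots' x
- coaster_top (a point): centre of the top of the round cork coaster, 100 mm across, 4 mm thick, fixed to the bench
- flux: bystander: amber flux bottle, 32 mm across, 75 mm tall; origin under its middle; leave it alone
- tape: bystander: yellow ring of tape, 90 mm across, 18 mm high; origin under its middle; leave it alone
- driver: bystander: red screwdriver, 170 mm long, lying; origin under its middle; leave it alone
- meter: bystander: orange multimeter, 160 x 80 x 36 mm, lying; origin under its middle; leave it alone
- spool: bystander: blue solder spool, 52 mm across, 40 mm tall; origin under its middle; leave it alone
Things that resemble listed ones, but are neither listed nor needed, are in the scene too. Leave any red look-alike of the part that bears tray_b_mid alone.

How it is judged:
On the way, in this order (a step that is already met when the one before it is completed fails the run):
1. the cup stands upside down with its mouth on the empty steel tray (angle between cup_mid's own z axis and vertical above 2.85 rad and z of cup_mid in the frame of tray_parts_mid below 0.049 m and horizontal distance between cup_mid and tray_parts_mid below 0.02 m), for 0.2 s.
2. the cup, still upside down, has been lifted straight up at least 45 mm off the steel tray, and every coil stays behind at or beside the tray's middle (angle between cup_mid's own z axis and vertical above 2.85 rad and z of cup_mid in the frame of tray_parts_mid above 0.084 m and horizontal distance between cup_mid and tray_parts_mid below 0.03 m and horizontal distance between each of coil1, coil2, coil3, coil4, coil5 and tray_parts_mid below 0.09 m and height (world z) of each of coil1, coil2, coil3, coil4, coil5 below 0.05 m), for 0.1 s.
3. every tray is fully home in a slot of its own, with all the coils on the steel one ((distance between tray_parts_mid and slot1 below 0.014 m or distance between tray_parts_mid and slot2 below 0.014 m or distance between tray_parts_mid and slot3 below 0.014 m) and (distance between tray_b_mid and slot1 below 0.014 m or distance between tray_b_mid and slot2 below 0.014 m or distance between tray_b_mid and slot3 below 0.014 m) and (distance between tray_c_mid and slot1 below 0.014 m or distance between tray_c_mid and slot2 below 0.014 m or distance between tray_c_mid and slot3 below 0.014 m) and x of coil1 in the frame of tray_parts_mid between -0.043 and 0.043 m and y of coil1 in the frame of tray_parts_mid between -0.043 and 0.043 m and z of coil1 in the frame of tray_parts_mid between 0 and 0.042 m and x of coil2 in the frame of tray_parts_mid between -0.043 and 0.043 m and y of coil2 in the frame of tray_parts_mid between -0.043 and 0.043 m and z of coil2 in the frame of tray_parts_mid between 0 and 0.042 m and x of coil3 in the frame of tray_parts_mid between -0.043 and 0.043 m and y of coil3 in the frame of tray_parts_mid between -0.043 and 0.043 m and z of coil3 in the frame of tray_parts_mid between 0 and 0.042 m and x of coil4 in the frame of tray_parts_mid between -0.043 and 0.043 m and y of coil4 in the frame of tray_parts_mid between -0.043 and 0.043 m and z of coil4 in the frame of tray_parts_mid between 0 and 0.042 m and x of coil5 in the frame of tray_parts_mid between -0.043 and 0.043 m and y of coil5 in the frame of tray_parts_mid between -0.043 and 0.043 m and z of coil5 in the frame of tray_parts_mid between 0 and 0.042 m), for 0.3 s.
4. the heat lever is thrown over to the back (value of joint heat above 0.85 rad), for 0.2 s.
At the end, for the whole second after the job is handed in: Every tray present has its plate centre within 14 mm of a slot point; all coils lie on the steel tray's plate (within 43 mm of its centre each way, below 42 mm); the heat lever is at 0.85 rad or more; the cup stands upside down on the coaster, within 25 mm of its centre (all of step 3 and value of joint heat above 0.85 rad and angle between cup_mid's own z axis and vertical above 3 rad and horizontal distance between cup_mid and coaster_top below 0.025 m and z of cup_mid in the frame of coaster_top below 0.04 m); the robot touches nothing.
It fails at once if a bystander (flux bottle, tape, screwdriver, multimeter, spool) is pushed more than 30 mm (distance of any of flux, tape, driver, meter, spool from where it was at the start of the episode above 0.03 m).
Of coil1, coil2, coil3, coil4, coil5 only 3 to 5 are there at a start; the rules pass over those that are not, and their reading is None.
Of tray_b, tray_c only 1 to 2 are there at a start; the rules pass over those that are not, and their reading is None.
At some moment in a run one of tray_b, tray_c may be knocked a few centimetres aside while the robot is not near it.
It also fails if it takes over 208 s, if anything falls off the work surface, if the arm or the gripper's body presses on something with over 40 N, if the wrist force passes 120 N, or if a joint passes its speed limit or range.

## Robot

A 6-joint arm with a two-finger parallel gripper is mounted at the origin on the work surface. World frame = base frame: x ahead of the robot, y to its left, z up, the work surface at z = 0. Lengths are in m, angles in rad, forces in N, time in s.
With the tool pointing down it reaches from about 0.35 to 0.775 m from the base axis. Payload 5.5 kg.
Tool frame: the origin (TCP) lies between the finger pads; the fingertips stand 19 mm ahead of it and the grasp point (between the pads) is the TCP; z points along the fingers, x is the direction in which the jaws open and shut, and the axes are right-handed (so a half turn about z gives the same grasp; the last joint's range is limited). The gripper opens to 85 mm and grips with 20 to 120 N. Pads are 22 mm wide; open, the fingers measure 114 mm over their backs; the gripper's body (76 mm by 85 mm) begins 54 mm behind the grasp point. The pads swing forward as they close: fully open they stand 13 mm farther back than shut.
Start: joints at [1.174, 0.313, 0.046, 1.304, 0, 1.431], TCP at [0.146, 0.556, 0.25] pointing down, gripper open.
Joint ranges: [-2.76, 2.76], [-0.86, 1.69], [-1.03, 1.26], [-2.2, 2.34], [-1.47, 1.5], [-3.14, 3.14]. Speed limits (rad/s): [2.57, 2.57, 3.14, 3.14, 3.14, 3.14].

## Interface

Orientations are given as a unit quaternion [w, x, y, z].
In Python, from workcell import env gives the robot as it stands. The module is installed in compiled form; this text tells all that it offers.
- The arm moves only by the tool carry_out, never from a script. Its argument "steps" is a list of rows, each a list of 7 numbers: the gripper command: -1 is shut, 1 is fully open, values between are in proportion, then the shift along the tool's x, y, z in m, then the turn, a rotation vector about the tool's x, y, z in rad. A call has 1 to 20 rows; each row shifts and turns the commanded pose from where the row before left it, along the tool's axes as they then stand; what a row does not reach is not made up. A row lasts 1/8 s, in which the tool goes at most 62.5 mm and 10.7 degrees, less where a joint would pass 70% of its speed; a pose out of reach is approached as far as the arm can. A call with a gripper value outside its range is refused whole. The fingers move at their own pace and stop on an object; "grip_force" is the grip in N (left out, the last holds). Time passes only in rows, so rows that do not move let the fingers close. It gives the time, the measured TCP pose, the force and the opening at its end, in the units of the state.
- env.get_state(): the state, without advancing time (a new reading comes with each control period).
- env.read_camera(name): name is "side" or "top"; returns a dict with "color" (400x640x3 uint8, red, green, blue), "K" (3x3 intrinsics, pixels), "dist" ([k1, k2, p1, p2, k3] as OpenCV has them; the pictures are not rectified), "R" (3x3) and "t" (3): a world point X has camera coordinates R X + t. Camera axes: x right, y down, z forward; pixel columns grow to the right and rows downward; lengths in m; the calibration is good to about 2 mm. A picture is of the moment at which its call begins. There is no depth.
- env.hand_in(): hands the job in, once; it reports no verdict.
The state is a dict: "clock": time; "joint_pos": joint angles; "qvel": joint speeds; "tau": joint torques, N m; "tcp_pos": TCP position; "orientation": TCP orientation; "wrist_force": force on the tool from outside, world axes, zero at the start; "ft_torque": the same for the moment, N m; "finger_gap": finger opening in m.
Only numpy, scipy, OpenCV 4.12 (cv2) and the standard library are available. Lean on these libraries where they do the work, as an engineer would, in place of code of your own. Each camera call takes 0.05 s, during which the arm holds its last target. There are 200 camera calls.

## Working session

There is one attempt and no reset: what is moved stays moved. The work goes in short steps, Python scripts to look and compute and a tool call to move; the robot and the scene stay as the last step left them, time stands still between calls to the robot, and variables do not carry over. Pictures are saved under pics/ and viewed, about 12 in all and at most 16, crops included, and the job is handed in when it is done.

Besides the shell and the picture viewer there is one more tool, called after "Request:" by a JSON object that holds its "op" and its "data", one argument or row to a line. carry_out: Moves the arm, as the interface text tells. Its arguments: {"type":"object","properties":{"steps":{"type":"array","items":{"type":"array","items":{"type":"number"}}},"grip_force":{"type":"number"}},"required":["steps"]}

```bash
mkdir -p pics; cat > h.py <<'E'
import numpy as np, cv2
from workcell import env
from scipy.spatial.transform import Rotation as Rn
def cam(n,save=None):
    c=env.read_camera(n)
    if save: cv2.imwrite('pics/'+save+'.png',c['color'][:,:,::-1])
    return c
def ray(c,uv):
    p=cv2.undistortPoints(np.array([[uv]],float),np.array(c['K']),np.array(c['dist']))[0,0]
    R=np.array(c['R']);t=np.array(c['t'])
    return -R.T@t, R.T@np.array([p[0],p[1],1])
def atz(c,uv,z):
    o,d=ray(c,uv); return (o+d*(z-o[2])/d[2]).round(4)
def proj(c,X):
    return cv2.projectPoints(np.array(X,float).reshape(-1,3),cv2.Rodrigues(np.array(c['R']))[0],np.array(c['t'],float),np.array(c['K']),np.array(c['dist']))[0][:,0].round(1)
E
python3 - <<'E'
from h import *
a=cam('top','top0');b=cam('side','side0')
import pickle;pickle.dump((a,b),open('c0.pkl','wb'))
for c in(a,b): print(-np.array(c['R']).T@np.array(c['t']),np.array(c['R']).round(3).tolist(),c['K'][0][0])
print(env.get_state())
E
```

```text
[0.34038504 0.03314644 1.58845381] [[-0.008, -1.0, 0.0], [-0.99, 0.008, -0.142], [0.142, -0.001, -0.99]] 407.44835996308825
[ 0.29866469 -0.78303243  0.96041488] [[0.959, -0.284, -0.012], [-0.202, -0.651, -0.732], [0.2, 0.704, -0.682]] 391.24081792054335
{'clock': 0.1, 'joint_pos': array([1.17438547e+00, 3.13899210e-01, 4.50651156e-02, 1.30360292e+00,
       1.18497452e-05, 1.43122325e+00]), 'qvel': array([-0.00029847, -0.00226578,  0.00369871,  0.00167694, -0.00166431,
       -0.00068879]), 'tau': array([ 2.96611586e-03, -4.81721914e+01,  2.99247301e+01,  1.27373741e-02,
       -1.40017278e-04,  6.32177564e-07]), 'tcp_pos': array([0.14588356, 0.55573285, 0.24950163]), 'orientation': array([ 4.00614396e-04,  7.91840417e-01,  6.10727502e-01, -7.15894003e-04]), 'wrist_force': array([-0.35104192, -0.5630573 ,  0.07305239]), 'ft_torque': array([ 0.02374225, -0.07131798,  0.02594934]), 'finger_gap': 0.0856556723896321}
```

View pics/top0.png

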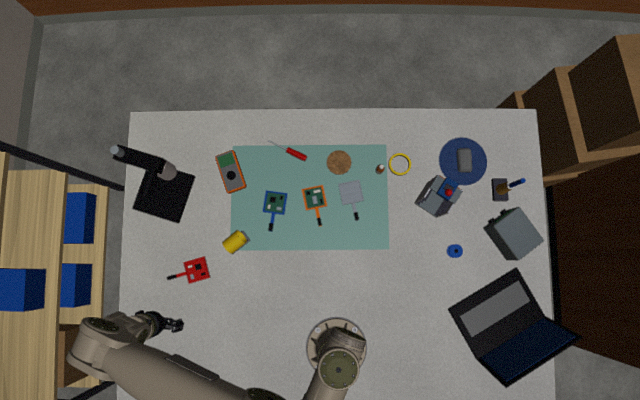

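View pics/side0.png

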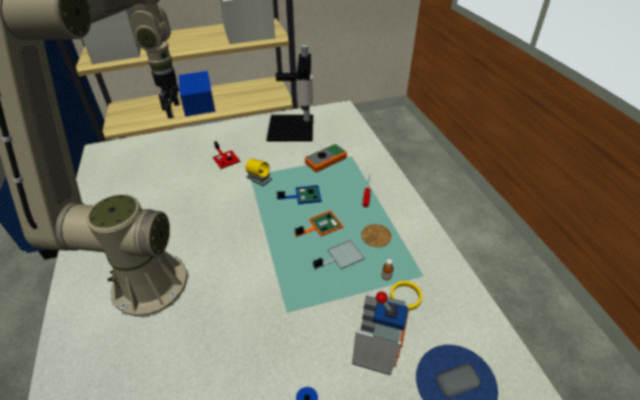

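```bash
python3 - <<'E'
from h import *
import pickle
a,b=pickle.load(open('c0.pkl','rb'))
A=a['color'][:,:,::-1];B=b['color'][:,:,::-1]
def crop(I,x0,y0,w,h,s):
    o=cv2.resize(I[y0:y0+h,x0:x0+w],None,fx=s,fy=s,interpolation=cv2.INTER_CUBIC)
    for k in range(x0-x0%10+10,x0+w,10): cv2.putText(o,str(k),((k-x0)*s,8),0,.3,(0,0,255),1); cv2.line(o,((k-x0)*s,10),((k-x0)*s,14),(0,0,255),1)
    for k in range(y0-y0%10+10,y0+h,10): cv2.putText(o,str(k),(0,(k-y0)*s),0,.3,(0,0,255),1)
    return o
cv2.imwrite('pics/c1.png',crop(A,215,145,160,115,5))
r=np.vstack([crop(A,400,150,80,75,5)]);r2=crop(B,345,280,80,100,5)
H=max(len(r),len(r2));f=lambda q:cv2.copyMakeBorder(q,0,H-len(q),0,0,0)
cv2.imwrite('pics/c2.png',np.hstack([f(r),f(r2)]))
cv2.imwrite('pics/c3.png',crop(B,240,145,160,135,5)[:600])
E
```

```text
(no output)
```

View pics/c1.png

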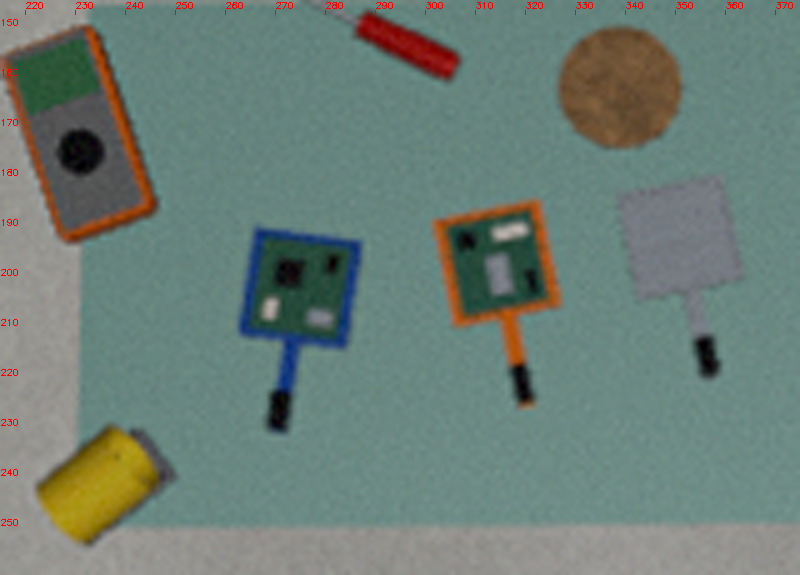

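View pics/c2.png

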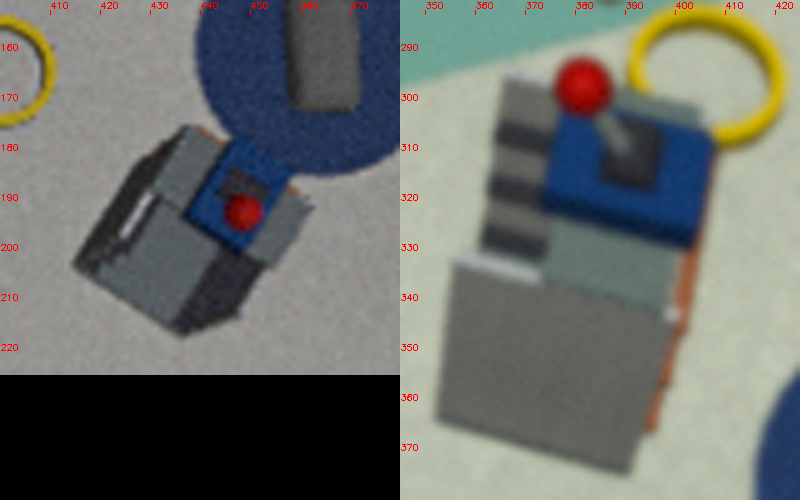

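View pics/c3.png

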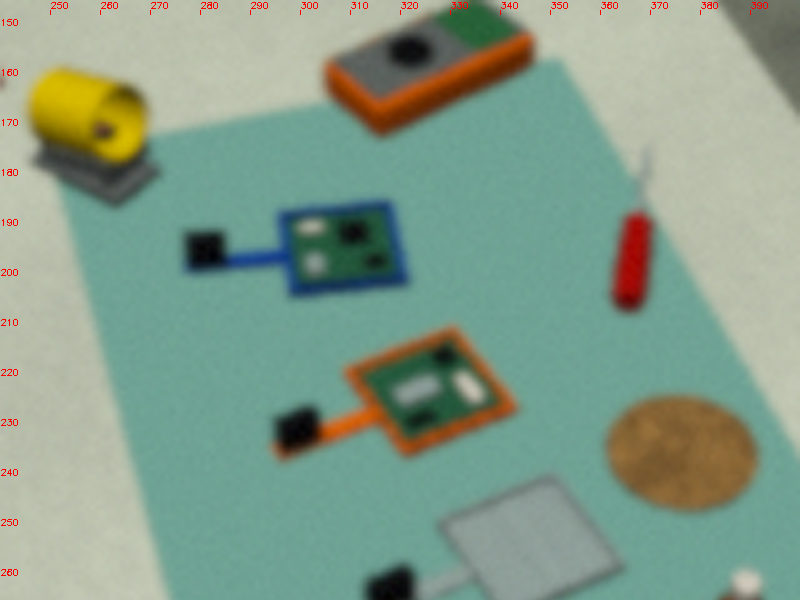

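```bash
cat > fit.py <<'E'
from h import *
import pickle
from scipy.optimize import least_squares,minimize
def px(P,x0,y0,ox=0): return [[x0+(p[0]-ox+.5)/5-.5,y0+(p[1]+.5)/5-.5] for p in P]
def fitpts(cs,obs,guess,tilt=0):
    # obs: list of (cam index, local xyz, uv)
    def res(p):
        Rz=Rn.from_euler('z',p[2]).as_matrix(); r=[]
        for k,l,uv in obs:
            X=Rz@np.array(l)+[p[0],p[1],0]; r.append(proj(cs[k],X)[0]-uv)
        return np.ravel(r)
    s=least_squares(res,guess,loss='soft_l1',diff_step=1e-3); return s.x,res(s.x).reshape(-1,2).round(1)
E
python3 - <<'E'
from fit import *
import h
def proj(c,X): return cv2.projectPoints(np.array(X,float).reshape(-1,3),cv2.Rodrigues(np.array(c['R']))[0],np.array(c['t'],float),np.array(c['K']),np.array(c['dist']))[0][:,0]
import fit; fit.proj=proj
cs=pickle.load(open('c0.pkl','rb'))
C=[[.043,.043,.006],[.043,-.043,.006],[-.043,-.043,.006],[-.043,.043,.006],[-.098,0,.03]]
T={'blue':([(257,230),(361,241),(346,347),(240,334),(279,409)],[(391,201),(409,284),(290,296),(280,211),(206,240)]),
'orange':([(433,221),(541,202),(559,304),(456,325),(522,383)],[(457,327),(518,407),(407,456),(345,372),(297,420)]),
'steel':([(617,193),(720,177),(744,279),(641,299),(706,355)],[(552,475),(624,568),None,(437,524),(391,578)])}
for n,(t,s) in T.items():
    ob=[(0,l,u) for l,u in zip(C,px(t,215,145))]+[(1,l,px([u],240,145)[0]) for l,u in zip(C,s) if u]
    x,r=fitpts(cs,ob,[.45,.1,0]); print(n,x.round(4),r.tolist())
print('coaster',atz(cs[0],px([(620,88)],215,145)[0],.004),atz(cs[1],px([(683,452)],240,145)[0],.004))
RK=[(0,(-.044,.053,.168),(116,237)),(0,(-.044,-.053,.168),(242,317)),(0,(.05,.053,.174),(190,125)),(0,(.05,-.053,.174),(312,205)),(0,(-.044,.053,0),(75,265)),(0,(-.044,-.053,0),(180,336)),
(1,(-.044,-.053,.168),(455,260)),(1,(.05,-.053,.174),(682,312)),(1,(-.044,-.053,0),(435,420)),(1,(-.044,.053,.168),(503,75)),(1,(.05,.053,.174),(705,105))]
ob=[(k,l,px([u],400,150)[0] if k==0 else px([u],345,280,400)[0]) for k,l,u in RK]
x,r=fitpts(cs,ob,[.55,-.4,-.9]);print('rack',x.round(4),r.tolist())
# cup silhouette
M=[]
for c,(x0,y0,x1,y1) in zip(cs,[(215,222,255,260),(240,150,275,185)]):
    h=cv2.cvtColor(c['color'],cv2.COLOR_RGB2HSV); m=((abs(h[...,0].astype(int)-25)<8)&(h[...,1]>120)&(h[...,2]>50)).astype(np.uint8)
    k=np.zeros_like(m);k[y0:y1,x0:x1]=m[y0:y1,x0:x1]; p=cv2.convexHull(cv2.findNonZero(k))[:,0]; M.append(p); print(len(p),p.min(0),p.max(0))
th=np.linspace(0,2*np.pi,40)
S=8
def rast(p,o): 
    q=np.zeros((60*S,60*S),np.uint8); cv2.fillConvexPoly(q,cv2.convexHull(((p-o)*S).round().astype(np.int32)),1); return q
O=[M[0].min(0)-8,M[1].min(0)-8]
ref=[]
for m,o in zip(M,O):
    # pixel squares
    pp=np.vstack([m+d for d in ([-.35,-.35],[.35,-.35],[.35,.35],[-.35,.35])]); ref.append(rast(pp,o))
def cost(p,full=False):
    a=np.array([np.cos(p[2])*np.cos(.2094),np.sin(p[2])*np.cos(.2094),np.sin(.2094)]);b=np.array([-np.sin(p[2]),np.cos(p[2]),0]);n=np.cross(a,b)
    P=np.vstack([np.array([p[0],p[1],.055])+s*.035*a+.03*(np.outer(np.cos(th),b)+np.outer(np.sin(th),n)) for s in(-1,1)])
    v=[1-(rast(proj(c,P),o)&r).sum()/(rast(proj(c,P),o)|r).sum() for c,o,r in zip(cs,O,ref)]
    return v if full else sum(v)
g=atz(cs[0],M[0].mean(0),.055);best=min((minimize(cost,[g[0],g[1],y],method='Nelder-Mead',options=dict(initial_simplex=np.array([[g[0],g[1],y]]*4)+np.vstack([np.zeros(3),np.diag([.02,.02,.3])]))) for y in(-1.2,-.8,-.4)),key=lambda r:r.fun)
print('cup',best.x.round(4),cost(best.x,True))
E
```

```text
blue [ 0.5581  0.2345 -0.1379] [[-0.1, -0.7], [0.7, -0.1], [0.5, 0.3], [0.0, 0.0], [0.2, -0.1], [0.1, 0.0], [0.2, -0.9], [-0.1, -0.6], [-0.7, 0.5], [-0.3, -0.8]]
orange [0.5766 0.08   0.1986] [[0.4, -0.1], [0.1, -0.7], [1.0, 0.1], [0.1, 0.4], [0.4, -0.3], [-0.5, 0.0], [0.0, 0.0], [-0.5, -0.5], [-0.2, -0.4], [0.2, -1.0]]
steel [ 0.5957 -0.0644  0.1855] [[0.2, 0.3], [1.0, -0.6], [0.6, 0.1], [-0.3, 0.3], [0.8, 0.1], [0.3, -0.6], [0.2, -0.6], [-0.2, -0.8], [-0.4, -0.3]]
coaster [ 0.7167 -0.0167  0.004 ] [ 0.7173 -0.0215  0.004 ]
rack [ 0.5588 -0.3807 -0.5842] [[1.0, -0.4], [1.2, -0.3], [0.1, -0.2], [1.0, -0.1], [-0.8, 0.3], [1.0, 0.6], [0.0, -0.1], [-2.3, -0.7], [-0.1, 0.7], [0.5, -2.5], [0.0, -0.4]]
15 [223 231] [246 253]
13 [246 159] [268 177]
cup [ 0.4025  0.3798 -0.9339] [np.float64(0.0399948226766762), np.float64(0.0844659384641041)]
```

```bash
cat >> h.py <<'E'
import json
def state():
    s=env.get_state(); q=s['orientation']; return np.array(s['tcp_pos']),Rn.from_quat([q[1],q[2],q[3],q[0]])
def frame(z,x):
    z=np.array(z,float);z/=np.linalg.norm(z);x=np.array(x,float);x-=z*(x@z);x/=np.linalg.norm(x)
    return Rn.from_matrix(np.column_stack([x,np.cross(z,x),z]))
def tool(az,tilt,flip=1):
    "tool z tilted by tilt from down toward azimuth az; x horizontal, left of az times flip"
    return frame([np.sin(tilt)*np.cos(az),np.sin(tilt)*np.sin(az),-np.cos(tilt)],[-flip*np.sin(az),flip*np.cos(az),0])
def plan(segs,g,start=None,lin=.04,ang=.15):
    "segs: list of (pos,R[,n]) ; prints rows"
    p,R=start or state(); rows=[]
    for sg in segs:
        P,Q=np.array(sg[0]),sg[1]; p0,R0=p,R; w=(R0.inv()*Q).as_rotvec()
        n=sg[2] if len(sg)>2 else max(1,int(np.ceil(max(np.linalg.norm(P-p0)/lin,np.linalg.norm(w)/ang))))
        for k in range(1,n+1):
            tp=p0+(P-p0)*k/n; tR=R0*Rn.from_rotvec(w*k/n)
            d=R.inv().apply(tp-p).round(4); v=(R.inv()*tR).as_rotvec().round(3)
            rows.append([g]+[float(a)+0 for a in d]+[float(a)+0 for a in v]); p=p+R.apply(d); R=R*Rn.from_rotvec(v)
    print(len(rows))
    for i in range(0,len(rows),20): print(json.dumps(rows[i:i+20]).replace(' ','').replace('-0.0,','0,').replace('-0.0]','0]').replace('0.0,','0,').replace('0.0]','0]'))
    return p,R
def S():
    s=env.get_state(); p,R=state(); print(round(s['clock'],2),p.round(4),'z',R.as_matrix()[:,2].round(3),'x',R.as_matrix()[:,0].round(3),'gap',round(s['finger_gap'],4),'F',np.array(s['wrist_force']).round(1),'j',np.array(s['joint_pos']).round(2))
E
python3 - <<'E'
from h import *
m=-.934;th=np.radians(45);a=np.array([np.cos(m)*np.cos(.2094),np.sin(m)*np.cos(.2094),np.sin(.2094)])
R=tool(m,th,-1);z=R.as_matrix()[:,2]
g=np.array([.4025,.3798,.055])-.010*a; pre=g-.11*z; print(g,pre)
mid=pre+[0,0,.10]
e=plan([(mid,tool(m,0,-1))],1,lin=.05,ang=.175)
print(e[0],e[1].as_matrix()[:,2]); plan([(pre,R)],1,start=e)
E
```

```text
[0.39668366 0.38766442 0.05292127] [0.35043287 0.45020132 0.13070302]
15
[[1,-0.0033,0.015,0.0013,0,0,-0.164],[1,-0.0058,0.0142,0.0012,0,0,-0.165],[1,-0.008,0.0131,0.0013,0,0,-0.164],[1,-0.01,0.0116,0.0012,-0.001,0,-0.164],[1,-0.0118,0.0098,0.0013,0,0,-0.164],[1,-0.0132,0.0078,0.0013,0,0,-0.165],[1,-0.0144,0.0055,0.0012,0,0,-0.164],[1,-0.015,0.0031,0.0013,0,0,-0.164],[1,-0.0153,0.0005,0.0012,0,0,-0.165],[1,-0.0152,-0.0019,0.0013,-0.001,0,-0.164],[1,-0.0147,-0.0044,0.0013,0,0,-0.164],[1,-0.0138,-0.0068,0.0012,0,0,-0.165],[1,-0.0125,-0.0089,0.0013,0,0,-0.164],[1,-0.0108,-0.0109,0.0013,0,0,-0.164],[1,-0.009,-0.0124,0.0012,0,0,-0.164]]
[0.35042713 0.45024932 0.23073119] [ 5.67522671e-04 -2.32824186e-04 -9.99999812e-01]
6
[[1,0,0,0.0167,0.131,0,0],[1,0,0.0022,0.0165,0.131,0,0],[1,0,0.0043,0.0161,0.13,0,0],[1,0,0.0064,0.0154,0.131,0,0],[1,0,0.0083,0.0145,0.131,0,0],[1,0.0001,0.0101,0.0132,0.131,0,-0.001]]
```

Request:
{"op": "carry_out", "data": {
  "steps": [
    [1, -0.003, 0.015, 0.001, 0, 0, -0.164],
    [1, -0.006, 0.014, 0.001, 0, 0, -0.164],
    [1, -0.008, 0.013, 0.001, 0, 0, -0.164],
    [1, -0.01, 0.012, 0.001, 0, 0, -0.164],
    [1, -0.012, 0.01, 0.001, 0, 0, -0.164],
    [1, -0.013, 0.008, 0.001, 0, 0, -0.164],
    [1, -0.014, 0.006, 0.001, 0, 0, -0.164],
    [1, -0.015, 0.003, 0.001, 0, 0, -0.164],
    [1, -0.015, 0, 0.001, 0, 0, -0.164],
    [1, -0.015, -0.002, 0.001, 0, 0, -0.164],
    [1, -0.015, -0.004, 0.001, 0, 0, -0.164],
    [1, -0.014, -0.007, 0.001, 0, 0, -0.164],
    [1, -0.012, -0.009, 0.001, 0, 0, -0.164],
    [1, -0.011, -0.011, 0.001, 0, 0, -0.164],
    [1, -0.009, -0.012, 0.001, 0, 0, -0.164]
  ]
}}

```text
clock: 1.98
tcp_pos: [0.3505, 0.4507, 0.2348]
orientation: [-0.0, -0.314, 0.95, -0.0]
wrist_force: [0.5, -0.3, 0.5]
finger_gap: 0.0852
```

Request:
{"op": "carry_out", "data": {
  "steps": [
    [1, 0, 0, 0.017, 0.131, 0, 0],
    [1, 0, 0.002, 0.017, 0.131, 0, 0],
    [1, 0, 0.004, 0.016, 0.131, 0, 0],
    [1, 0, 0.006, 0.015, 0.131, 0, 0],
    [1, 0, 0.008, 0.015, 0.131, 0, 0],
    [1, 0, 0.01, 0.013, 0.131, 0, 0],
    [1, 0, 0, 0, 0, 0, 0]
  ]
}}

```text
clock: 2.85
tcp_pos: [0.3491, 0.4496, 0.1304]
orientation: [0.116, -0.29, 0.877, -0.366]
wrist_force: [-0.3, 0.1, 0.6]
finger_gap: 0.0857
```

```bash
python3 - <<'E'
from h import *
S()
m=-.934;th=np.radians(45);a=np.array([np.cos(m)*np.cos(.2094),np.sin(m)*np.cos(.2094),np.sin(.2094)])
R=tool(m,th,-1);z=R.as_matrix()[:,2]
g=np.array([.4025,.3798,.055])-.010*a+.004*z
plan([(g,R)],1)
c=cam('side');d=cam('top')
I=np.hstack([cv2.resize(c['color'][100:220,190:310,::-1],(400,400)),cv2.resize(d['color'][200:280,200:280,::-1],(400,400))]);cv2.imwrite('pics/p1.png',I)
E
```

```text
2.85 [0.3491 0.4496 0.1304] z [ 0.416 -0.575 -0.705] x [-0.805 -0.593  0.009] gap 0.0857 F [-0.3  0.1  0.6] j [ 1.09  0.69  0.12  1.42 -0.69 -0.97]
3
[[1,-0.0008,0,0.038,-0.001,-0.003,0.002],[1,-0.0007,-0.0001,0.038,-0.001,-0.002,0.001],[1,-0.0006,-0.0001,0.038,-0.001,-0.003,0.002]]
```

View pics/p1.png

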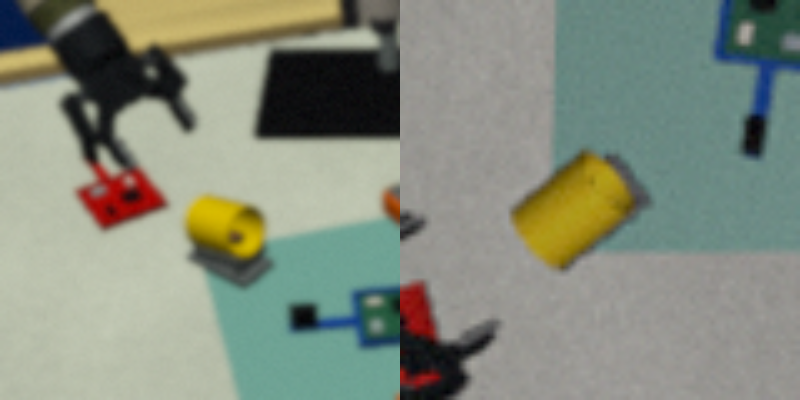

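Request:
{"op": "carry_out", "data": {
  "steps": [
    [1, -0.001, 0, 0.038, 0, -0.003, 0.002],
    [1, -0.001, 0, 0.038, -0.001, -0.003, 0.002],
    [1, 0, 0, 0.038, -0.001, -0.002, 0.001],
    [1, 0, 0, 0, 0, 0, 0]
  ]
}}

```text
clock: 3.45
tcp_pos: [0.4016, 0.3841, 0.0556]
orientation: [0.123, -0.285, 0.879, -0.361]
wrist_force: [0.4, -0.4, 0.2]
finger_gap: 0.0855
```

```bash
python3 - <<'E'
from h import *
S()
c=cam('side');d=cam('top')
I=np.hstack([cv2.resize(c['color'][130:210,210:290,::-1],(400,400)),cv2.resize(d['color'][210:270,205:265,::-1],(400,400))]);cv2.imwrite('pics/p2.png',I)
E
```

```text
3.45 [0.4016 0.3841 0.0556] z [ 0.421 -0.565 -0.709] x [-0.808 -0.589 -0.01 ] gap 0.0855 F [ 0.4 -0.4  0.2] j [ 0.96  0.67 -0.12  1.08 -0.73 -1.12]
```

View pics/p2.png

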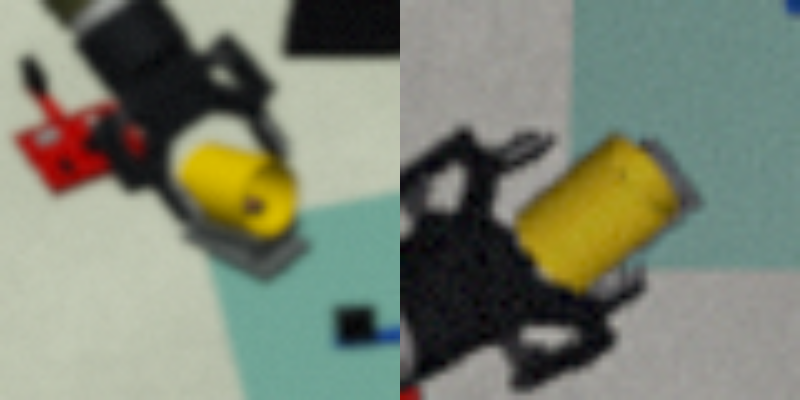

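Request:
{"op": "carry_out", "data": {
  "steps": [
    [-1, 0, 0.002, 0.003, 0, 0, 0],
    [-1, 0, 0, 0, 0, 0, 0],
    [-1, 0, 0, 0, 0, 0, 0],
    [-1, 0, 0, 0, 0, 0, 0],
    [-1, 0, 0, 0, 0, 0, 0],
    [-1, 0, 0, 0, 0, 0, 0]
  ],
  "grip_force": 70
}}

```text
clock: 4.3
tcp_pos: [0.4004, 0.3865, 0.0522]
orientation: [0.123, -0.287, 0.878, -0.362]
wrist_force: [-3.7, -1.6, 5.5]
finger_gap: 0.0576
```

```bash
python3 - <<'E'
from h import *
S()
E
```

```text
4.3 [0.4004 0.3865 0.0522] z [ 0.425 -0.564 -0.708] x [-0.804 -0.594 -0.009] gap 0.0576 F [-3.7 -1.6  5.5] j [ 0.96  0.67 -0.12  1.08 -0.74 -1.12]
```

```bash
cat >> h.py <<'E'
def cupR(az,el):  # cup frame: z = axis, y = horizontal left
    a=np.array([np.cos(az)*np.cos(el),np.sin(az)*np.cos(el),np.sin(el)]); y=np.array([-np.sin(az),np.cos(az),0])
    return Rn.from_matrix(np.column_stack([np.cross(y,a),y,a]))
E
python3 - <<'E'
from h import *
import pickle
p,R=state(); c0=np.array([.4025,.3798,.055]); C0=cupR(-.934,.2094)
Rel=R.inv()*C0; off=R.inv().apply(c0-p); print('cup in tool',off,'axis',Rel.as_matrix()[:,2])
pickle.dump((Rel,off),open('cup.pkl','wb'))
t=np.array([.5957,-.0644,0]); phi=.85; az=phi-np.pi
def pose(el,zr,dz=0):
    b=-el; mh=np.array([np.cos(az),np.sin(az),0]);k=np.array([0,0,1.])
    rim=t-.030*mh+zr*k
    axis=np.cos(b)*mh-np.sin(b)*k; nd=-np.sin(b)*mh-np.cos(b)*k
    mid=rim-.035*axis-.030*nd
    Q=cupR(az,el)*Rel.inv(); return mid-Q.apply(off),Q
e=plan([(p+[0,0,.09],R)],-1,lin=.02)
s=pose(.2094,.06); print('stage',s[0],s[1].as_matrix()[:,2])
e=plan([s],-1,start=e,lin=.022); print('err',e[0]-s[0])
els=np.radians([12,4,-4,-13,-22.5,-32,-41.5,-51,-60.5,-70,-79.5,-90]); zr=[.06,.045,.03,.017,.009]+[.007]*7
e2=plan([pose(a,z)+(1,) for a,z in zip(els[1:],zr[1:])]+[pose(-np.pi/2,.005)+(1,)],-1,start=s)
print(e2[0],e2[1].as_matrix()[:,2])
E
```

```text
cup in tool [ 0.00226052 -0.00672364  0.00269951] axis [-0.00230587 -0.83917192  0.54386135]
5
[[-1,-0.0002,-0.0127,-0.0127,0,0,0],[-1,-0.0001,-0.0127,-0.0128,0,0,0],[-1,-0.0002,-0.0127,-0.0127,0,0,0],[-1,-0.0001,-0.0128,-0.0128,0,0,0],[-1,-0.0002,-0.0127,-0.0127,0,0,0]]
stage [ 0.64832833 -0.0079594   0.07925035] [-0.46174523 -0.5346533  -0.70776917]
22
[[-1,0.0016,-0.0129,0.0169,0.001,0.044,0.044],[-1,0.0003,-0.013,0.017,0,0.043,0.043],[-1,-0.001,-0.0129,0.017,0.001,0.044,0.044],[-1,-0.0023,-0.0129,0.0169,0,0.043,0.044],[-1,-0.0036,-0.0127,0.0168,0.001,0.044,0.043],[-1,-0.0048,-0.0126,0.0166,0,0.044,0.044],[-1,-0.0062,-0.0122,0.0164,0.001,0.043,0.044],[-1,-0.0074,-0.012,0.0161,0,0.044,0.043],[-1,-0.0085,-0.0117,0.0157,0.001,0.043,0.044],[-1,-0.0098,-0.0112,0.0154,0,0.044,0.044],[-1,-0.0109,-0.0107,0.0149,0.001,0.043,0.043],[-1,-0.012,-0.0103,0.0144,0.001,0.044,0.044],[-1,-0.013,-0.0097,0.0139,0,0.044,0.044],[-1,-0.0141,-0.009,0.0133,0.001,0.043,0.043],[-1,-0.015,-0.0085,0.0127,0,0.044,0.044],[-1,-0.0158,-0.0078,0.0119,0.001,0.043,0.044],[-1,-0.0168,-0.007,0.0113,0,0.044,0.043],[-1,
[... 172 characters left out ...]
.043],[-1,-0.0198,-0.003,0.0072,0,0.044,0.044]]
err [-5.04538014e-06  1.56971956e-05  5.26788456e-05]
12
[[-1,0.0001,0.0039,0.0083,-0.14,0.001,0.001],[-1,0,0.0023,0.0097,-0.139,0.001,0.001],[-1,0.0001,-0.0013,0.0089,-0.157,0.001,0.001],[-1,0,-0.0053,0.0049,-0.166,0.001,0.001],[-1,-0.0001,-0.0077,-0.0007,-0.166,0.001,0.001],[-1,0,-0.008,-0.0026,-0.166,0.001,0.001],[-1,-0.0001,-0.008,-0.0026,-0.165,0.002,0.001],[-1,-0.0001,-0.008,-0.0026,-0.166,0.001,0.001],[-1,-0.0001,-0.008,-0.0026,-0.166,0.001,0.001],[-1,0,-0.008,-0.0027,-0.166,0.001,0.001],[-1,-0.0001,-0.0089,-0.0028,-0.183,0.001,0.001],[-1,0,-0.0017,0.0011,0,0,0]]
[ 0.59830946 -0.06486981  0.04710077] [ 0.5585651   0.62618554 -0.54396387]
```

Request:
{"op": "carry_out", "data": {
  "steps": [
    [-1, 0, -0.006, -0.006, 0, 0, 0],
    [-1, 0, -0.013, -0.013, 0, 0, 0],
    [-1, 0, -0.013, -0.013, 0, 0, 0],
    [-1, 0, -0.013, -0.013, 0, 0, 0],
    [-1, 0, -0.013, -0.013, 0, 0, 0],
    [-1, 0, -0.006, -0.006, 0, 0, 0],
    [-1, 0.001, -0.006, 0.008, 0, 0, 0],
    [-1, 0.001, -0.007, 0.009, 0.001, 0.044, 0.044],
    [-1, 0, -0.013, 0.017, 0, 0.043, 0.043],
    [-1, -0.001, -0.013, 0.017, 0.001, 0.044, 0.044],
    [-1, -0.002, -0.013, 0.017, 0, 0.043, 0.044],
    [-1, -0.004, -0.013, 0.017, 0.001, 0.044, 0.043],
    [-1, -0.005, -0.013, 0.017, 0, 0.044, 0.044],
    [-1, -0.006, -0.012, 0.016, 0.001, 0.043, 0.044],
    [-1, -0.007, -0.012, 0.016, 0, 0.044, 0.043],
    [-1, -0.009, -0.012, 0.016, 0.001, 0.043, 0.044],
    [-1, -0.01, -0.011, 0.015, 0, 0.044, 0.044]
  ]
}}

```text
clock: 6.42
tcp_pos: [0.5136, 0.2036, 0.1122]
orientation: [0.006, -0.005, 0.924, -0.382]
wrist_force: [-0.0, 0.6, -2.1]
finger_gap: 0.0578
```

Request:
{"op": "carry_out", "data": {
  "steps": [
    [-1, -0.011, -0.011, 0.015, 0.001, 0.043, 0.043],
    [-1, -0.012, -0.01, 0.014, 0.001, 0.044, 0.044],
    [-1, -0.013, -0.01, 0.014, 0, 0.044, 0.044],
    [-1, -0.014, -0.009, 0.013, 0.001, 0.043, 0.043],
    [-1, -0.015, -0.008, 0.013, 0, 0.044, 0.044],
    [-1, -0.016, -0.008, 0.012, 0.001, 0.043, 0.044],
    [-1, -0.017, -0.007, 0.011, 0, 0.044, 0.043],
    [-1, -0.017, -0.006, 0.011, 0.001, 0.044, 0.044],
    [-1, -0.018, -0.006, 0.01, 0, 0.043, 0.044],
    [-1, -0.019, -0.005, 0.009, 0.001, 0.044, 0.044],
    [-1, -0.014, -0.003, 0.006, 0.001, 0.043, 0.043],
    [-1, -0.013, -0.002, 0.005, 0, 0.044, 0.044],
    [-1, -0.008, -0.001, 0.003, 0, 0, 0],
    [-1, 0, 0, 0, 0, 0, 0],
    [-1, 0, 0, 0, 0, 0, 0]
  ]
}}

```text
clock: 8.3
tcp_pos: [0.6446, -0.0065, 0.0794]
orientation: [-0.131, 0.328, 0.864, -0.359]
wrist_force: [-0.7, -0.4, -0.6]
finger_gap: 0.0575
```

```bash
python3 - <<'E'
from h import *
S()
c=cam('side');d=cam('top')
I=np.hstack([cv2.resize(c['color'][180:280,280:380,::-1],(400,400)),cv2.resize(d['color'][145:235,305:395,::-1],(400,400))]);cv2.imwrite('pics/p3.png',I)
E
```

```text
8.3 [ 0.6446 -0.0065  0.0794] z [-0.462 -0.534 -0.708] x [-0.751  0.661 -0.008] gap 0.0575 F [-0.7 -0.4 -0.6] j [ 0.08  1.09  0.76  1.86 -0.52 -0.6 ]
```

View pics/p3.png

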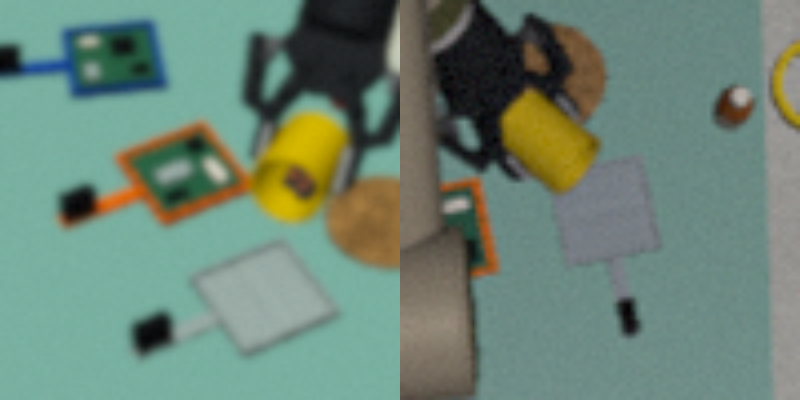

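```bash
cat > cupfit.py <<'E'
from h import *
import pickle
from scipy.optimize import minimize
Rel,off=pickle.load(open('cup.pkl','rb'))
th=np.linspace(0,2*np.pi,40);Sc=8
def pj(c,X): return cv2.projectPoints(np.array(X,float).reshape(-1,3),cv2.Rodrigues(np.array(c['R']))[0],np.array(c['t'],float),np.array(c['K']),np.array(c['dist']))[0][:,0]
def run(cs,mid0,C0,rot=True):
    m=[];O=[]
    for c in cs:
        u=pj(c,mid0)[0]; h=cv2.cvtColor(c['color'],cv2.COLOR_RGB2HSV); k=((abs(h[...,0].astype(int)-25)<8)&(h[...,1]>120)&(h[...,2]>50)).astype(np.uint8)
        y,x=np.nonzero(k); s=(abs(x-u[0])<22)&(abs(y-u[1])<22); q=np.column_stack([x,y])[s]; q=q.astype(float)
        m.append(np.vstack([q+d for d in ([-.35,-.35],[.35,-.35],[.35,.35],[-.35,.35])])); O.append(u.round()-30)
    ras=lambda p,o:cv2.fillConvexPoly(np.zeros((60*Sc,60*Sc),np.uint8),cv2.convexHull(((p-o)*Sc).round().astype(np.int32)),1)
    ref=[ras(a,o) for a,o in zip(m,O)]
    def cost(p,full=False):
        Q=Rn.from_rotvec(list(p[3:5])+[0])*C0 if len(p)>3 else C0; M=Q.as_matrix(); P=np.vstack([mid0+p[:3]+s*.035*M[:,2]+.03*(np.outer(np.cos(th),M[:,0])+np.outer(np.sin(th),M[:,1])) for s in(-1,1)])
        v=[1-(ras(pj(c,P),o)&r).sum()/(ras(pj(c,P),o)|r).sum() for c,o,r in zip(cs,O,ref)]
        return v if full else sum(v)
    n=5 if rot else 3
    r=minimize(cost,np.zeros(n),method='Nelder-Mead',options=dict(initial_simplex=np.vstack([np.zeros(n),np.diag([.01]*3+[.1]*(n-3))])))
    print('d mid',r.x.round(4),cost(r.x,True),'start',cost(np.zeros(n),True)); return r.x
E
python3 - <<'E'
from cupfit import *
p,R=state(); cs=[cam('top'),cam('side')]
run(cs,p+R.apply(off),R*Rel,False);run(cs,p+R.apply(off),R*Rel)
E
```

```text
d mid [ 0.0051  0.0017 -0.0042] [np.float64(0.4008216438282116), np.float64(0.5405494301199822)] start [np.float64(0.43567807351077315), np.float64(0.5427788794886793)]
d mid [ 0.0059  0.0018 -0.0053  0.0269  0.0278] [np.float64(0.4016435541859271), np.float64(0.5410699211652097)] start [np.float64(0.43567807351077315), np.float64(0.5427788794886793)]
```

```bash
sed -i "s/k=((abs(h\[...,0\].astype(int)-25)<8)&(h\[...,1\]>120)/k=((abs(h[...,0].astype(int)-26)<5)\&(h[...,1]>165)/; s/        y,x=np.nonzero(k); s=/        L=cv2.connectedComponentsWithStats(k); k=(L[1]==1+L[2][1:,4].argmax()) if 0 else k; y,x=np.nonzero(k); s=/" cupfit.py
sed -i "s/y,x=np.nonzero(k); s=(abs/w=np.zeros_like(k);a,b=u.round().astype(int);w[b-22:b+22,a-22:a+22]=k[b-22:b+22,a-22:a+22];L=cv2.connectedComponentsWithStats(w);k=(L[1]==1+L[2][1:,4].argmax());y,x=np.nonzero(k);print(x.min(),x.max(),y.min(),y.max()); s=(abs/" cupfit.py
python3 - <<'E'
from cupfit import *
p,R=state(); cs=[cam('top'),cam('side')]
run(cs,p+R.apply(off),R*Rel,False);run(cs,p+R.apply(off),R*Rel)
E
```

```text
328 348 165 187
343 366 209 234
d mid [ 0.005   0.0004 -0.0007] [np.float64(0.09138871501386037), np.float64(0.11609294851986895)] start [np.float64(0.2087750911452877), np.float64(0.14187198104322996)]
328 348 165 187
343 366 209 234
d mid [ 0.0047  0.0002 -0.0012 -0.0464  0.0982] [np.float64(0.111631982475356), np.float64(0.08692590814530321)] start [np.float64(0.2087750911452877), np.float64(0.14187198104322996)]
```

Request:
{"op": "carry_out", "data": {
  "steps": [
    [-1, 0, 0.004, 0.008, -0.14, 0.001, 0.001],
    [-1, 0, 0.002, 0.01, -0.139, 0.001, 0.001],
    [-1, 0, -0.001, 0.009, -0.157, 0.001, 0.001],
    [-1, 0, -0.005, 0.005, -0.166, 0.001, 0.001],
    [-1, 0, -0.008, -0.001, -0.166, 0.001, 0.001],
    [-1, 0, -0.008, -0.003, -0.166, 0.001, 0.001],
    [-1, 0, -0.008, -0.003, -0.166, 0.001, 0.001],
    [-1, 0, -0.008, -0.003, -0.166, 0.001, 0.001],
    [-1, 0, -0.008, -0.003, -0.166, 0.001, 0.001],
    [-1, 0, -0.008, -0.003, -0.166, 0.001, 0.001],
    [-1, 0, -0.009, -0.003, -0.183, 0.001, 0.001],
    [-1, 0, 0, 0, 0, 0, 0],
    [-1, 0, 0, 0, 0, 0, 0],
    [-1, 0, 0, 0, 0, 0, 0]
  ]
}}

```text
clock: 10.35
tcp_pos: [0.5953, -0.0638, 0.0523]
orientation: [0.171, 0.313, 0.821, 0.446]
wrist_force: [0.2, 0.4, -0.3]
finger_gap: 0.0575
```

```bash
python3 - <<'E'
from cupfit import *
S();p,R=state(); print('target',[.5983,-.0649,.0491]); print('pred cup',p+R.apply(off),(R*Rel).as_matrix()[:,2])
c=cam('side');d=cam('top');run([d,c],p+R.apply(off),R*Rel,False)
I=np.hstack([cv2.resize(c['color'][210:290,300:380,::-1],(400,400)),cv2.resize(d['color'][155:235,315:395,::-1],(400,400))]);cv2.imwrite('pics/p4.png',I)
E
```

```text
10.35 [ 0.5953 -0.0638  0.0523] z [ 0.56   0.625 -0.544] x [-0.745  0.667 -0.001] gap 0.0575 F [ 0.2  0.4 -0.3] j [-0.66  0.5  -0.62  0.35  0.99 -1.45]
target [0.5983, -0.0649, 0.0491]
pred cup [ 0.5926588  -0.06337619  0.0452196 ] [ 0.00294142 -0.00221055 -0.99999323]
345 360 182 198
336 355 232 245
d mid [ 0.0037 -0.0007 -0.0014] [np.float64(0.14541910331384011), np.float64(0.5673402639878519)] start [np.float64(0.19345670435167062), np.float64(0.5652771281571563)]
```

View pics/p4.png

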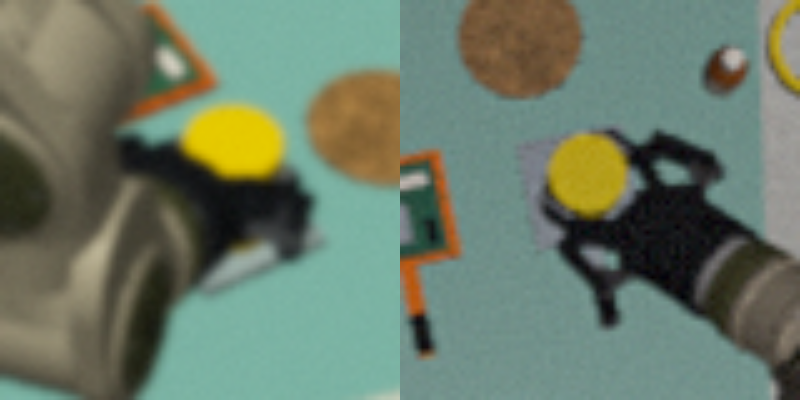

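Request:
{"op": "carry_out", "data": {
  "steps": [
    [-1, 0, -0.0025, 0.0016, 0, 0, 0],
    [-1, 0, 0, 0, 0, 0, 0],
    [-1, 0, 0, 0, 0, 0, 0],
    [-1, 0, 0, 0, 0, 0, 0]
  ]
}}

```text
clock: 10.95
tcp_pos: [0.5941, -0.0643, 0.048]
orientation: [0.17, 0.315, 0.82, 0.447]
wrist_force: [0.7, 0.5, -1.6]
finger_gap: 0.0578
```

Request:
{"op": "carry_out", "data": {
  "steps": [
    [-1, 0, 0.0042, -0.0027, 0, 0, 0],
    [-1, 0, 0.0084, -0.0054, 0, 0, 0],
    [-1, 0, 0.0084, -0.0054, 0, 0, 0],
    [-1, 0, 0.0084, -0.0054, 0, 0, 0],
    [-1, 0, 0.0084, -0.0054, 0, 0, 0],
    [-1, 0, 0.0084, -0.0054, 0, 0, 0],
    [-1, 0, 0.0084, -0.0054, 0, 0, 0],
    [-1, 0, 0.0084, -0.0054, 0, 0, 0],
    [-1, 0, 0.0084, -0.0054, 0, 0, 0],
    [-1, 0, 0.0084, -0.0054, 0, 0, 0],
    [-1, 0, 0, 0, 0, 0, 0],
    [-1, 0, 0, 0, 0, 0, 0]
  ]
}}

```text
clock: 12.45
tcp_pos: [0.5943, -0.0642, 0.1427]
orientation: [0.17, 0.315, 0.82, 0.447]
wrist_force: [-0.3, 0.1, -0.3]
finger_gap: 0.0577
```

```bash
python3 - <<'E'
from cupfit import *
S();p,R=state(); print('pred cup',p+R.apply(off))
c=cam('side');d=cam('top');x=run([d],p+R.apply(off),R*Rel,False)
I=np.hstack([cv2.resize(c['color'][210:290,300:380,::-1],(400,400)),cv2.resize(d['color'][145:225,315:395,::-1],(400,400))]);cv2.imwrite('pics/p5.png',I)
# coaster placement plan: final tool azimuth .3 ; cup mid over coaster
co=np.array([.717,-.019]);m0=p+R.apply(off)
for az in(.25,):
    Q=cupR(az-np.pi,-np.pi/2)*Rel.inv(); 
    f=lambda z:np.array([co[0]-.004,co[1],z])-Q.apply(off)
    e=plan([(f(m0[2]),Q)],-1,lin=.03,ang=.1); print(e[0],f(.0432)); plan([(f(.0432+.003),Q)],-1,start=e,lin=.01)
    print(Q.as_matrix()[2].round(3))
E
```

```text
12.45 [ 0.5943 -0.0642  0.1427] z [ 0.561  0.625 -0.543] x [-0.744  0.668  0.002] gap 0.0577 F [-0.3  0.1 -0.3] j [-0.66  0.35 -0.55  0.57  0.99 -1.45]
pred cup [ 0.59165892 -0.06369157  0.1356311 ]
346 362 178 194
d mid [ 0.0051 -0.0023  0.0048] [np.float64(0.16627051499717038)] start [np.float64(0.20076875940059047)]
6
[[-1,-0.0102,0.0103,0.0158,0,-0.084,0.054],[-1,-0.0082,0.0107,0.0165,0,-0.083,0.054],[-1,-0.0062,0.0112,0.0171,0,-0.084,0.054],[-1,-0.0042,0.0114,0.0176,0,-0.083,0.054],[-1,-0.0021,0.0116,0.0178,0,-0.084,0.054],[-1,0.0001,0.0117,0.0179,0,-0.084,0.054]]
[ 0.71485976 -0.02085037  0.14275785] [ 0.71489536 -0.02087826  0.05030524]
9
[[-1,0,-0.0083,0.0054,0,0,0],[-1,0,-0.0084,0.0054,0,0,0],[-1,-0.0001,-0.0083,0.0054,0,0,0],[-1,0,-0.0084,0.0054,0,0,0],[-1,0,-0.0083,0.0054,0,0,0],[-1,0,-0.0083,0.0055,0,0,0],[-1,0,-0.0084,0.0054,0,0,0],[-1,-0.0001,-0.0083,0.0054,0,0,0],[-1,0,-0.0083,0.0054,0,0,0]]
[ 0.002  0.839 -0.544]
```

View pics/p5.png

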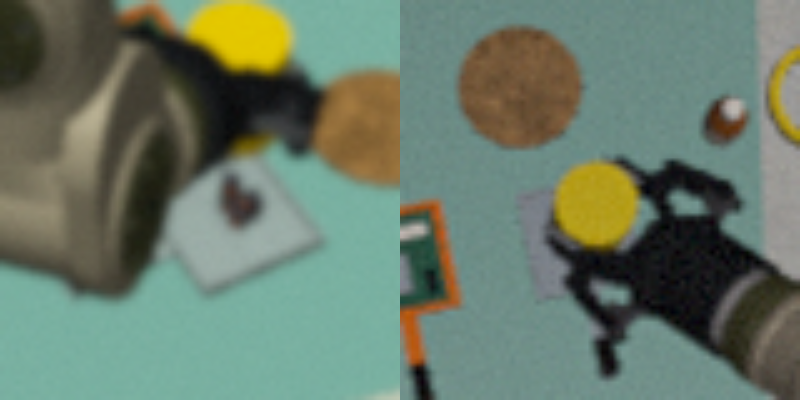

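Request:
{"op": "carry_out", "data": {
  "steps": [
    [-1, -0.01, 0.01, 0.016, 0, -0.084, 0.054],
    [-1, -0.008, 0.011, 0.017, 0, -0.083, 0.054],
    [-1, -0.006, 0.011, 0.017, 0, -0.084, 0.054],
    [-1, -0.004, 0.011, 0.018, 0, -0.083, 0.054],
    [-1, -0.002, 0.012, 0.018, 0, -0.084, 0.054],
    [-1, 0, 0.012, 0.018, 0, -0.084, 0.054],
    [-1, 0, 0, 0, 0, 0, 0],
    [-1, 0, -0.0168, 0.0108, 0, 0, 0],
    [-1, 0, -0.0168, 0.0108, 0, 0, 0],
    [-1, 0, -0.0168, 0.0108, 0, 0, 0],
    [-1, 0, -0.0126, 0.008, 0, 0, 0],
    [-1, 0, -0.005, 0.0033, 0, 0, 0],
    [-1, 0, 0, 0, 0, 0, 0],
    [-1, 0, 0, 0, 0, 0, 0]
  ]
}}

```text
clock: 14.3
tcp_pos: [0.7156, -0.0201, 0.0626]
orientation: [0.295, 0.542, 0.691, 0.377]
wrist_force: [-0.0, 0.9, -0.6]
finger_gap: 0.0574
```

```bash
python3 - <<'E'
from cupfit import *
S();p,R=state(); print('pred cup',p+R.apply(off)); print(R.as_matrix()[2])
E
```

```text
14.3 [ 0.7156 -0.0201  0.0626] z [ 0.816  0.201 -0.543] x [-0.239  0.971  0.001] gap 0.0574 F [-0.   0.9 -0.6] j [-0.32  0.48 -0.89 -0.73  0.46 -0.33]
pred cup [ 0.71375771 -0.01822933  0.0554928 ]
[ 5.13546443e-04  8.39973861e-01 -5.42626620e-01]
```

Request:
{"op": "carry_out", "data": {
  "steps": [
    [-1, 0, -0.0042, 0.0027, 0, 0, 0],
    [-1, 0, -0.0042, 0.0027, 0, 0, 0],
    [-1, 0, -0.0017, 0.0011, 0, 0, 0],
    [-1, 0, 0, 0, 0, 0, 0]
  ]
}}

```text
clock: 14.8
tcp_pos: [0.7151, -0.0196, 0.0494]
orientation: [0.294, 0.542, 0.691, 0.376]
wrist_force: [0.1, 0.3, 0.3]
finger_gap: 0.0573
```

Request:
{"op": "carry_out", "data": {
  "steps": [
    [-1, 0, -0.0008, 0.0005, 0, 0, 0],
    [-1, 0, -0.0008, 0.0005, 0, 0, 0],
    [-1, 0, 0, 0, 0, 0, 0]
  ]
}}

```text
clock: 15.18
tcp_pos: [0.7152, -0.0198, 0.0479]
orientation: [0.294, 0.542, 0.691, 0.376]
wrist_force: [0.6, 0.2, -0.3]
finger_gap: 0.0575
```

Request:
{"op": "carry_out", "data": {
  "steps": [
    [-1, 0, -0.0008, 0.0005, 0, 0, 0],
    [-1, 0, -0.0008, 0.0005, 0, 0, 0],
    [-1, 0, 0, 0, 0, 0, 0]
  ]
}}

```text
clock: 15.55
tcp_pos: [0.7153, -0.0198, 0.0462]
orientation: [0.294, 0.542, 0.691, 0.376]
wrist_force: [-0.5, -0.1, -0.4]
finger_gap: 0.0576
```

Request:
{"op": "carry_out", "data": {
  "steps": [
    [-1, 0, -0.0008, 0.0005, 0, 0, 0],
    [-1, 0, -0.0004, 0.0003, 0, 0, 0],
    [-1, 0, 0, 0, 0, 0, 0]
  ]
}}

```text
clock: 15.92
tcp_pos: [0.716, -0.0197, 0.0461]
orientation: [0.295, 0.541, 0.691, 0.377]
wrist_force: [-3.7, -0.0, 6.3]
finger_gap: 0.0575
```

Request:
{"op": "carry_out", "data": {
  "steps": [
    [-1, 0, -0.0008, 0.0005, 0, 0, 0],
    [-1, 0, -0.0004, 0.0003, 0, 0, 0],
    [-1, 0, 0, 0, 0, 0, 0]
  ]
}}

```text
clock: 16.3
tcp_pos: [0.7167, -0.0196, 0.0461]
orientation: [0.296, 0.54, 0.691, 0.378]
wrist_force: [-6.1, -0.8, 11.7]
finger_gap: 0.0572
```

Request:
{"op": "carry_out", "data": {
  "steps": [
    [-1, 0, -0.0008, 0.0005, 0, 0, 0],
    [-1, 0, 0, 0, 0, 0, 0]
  ]
}}

```text
clock: 16.55
tcp_pos: [0.7172, -0.0196, 0.0461]
orientation: [0.297, 0.54, 0.691, 0.379]
wrist_force: [-6.7, 0.3, 13.5]
finger_gap: 0.0575
```

Request:
{"op": "carry_out", "data": {
  "steps": [
    [-1, 0, 0.002, -0.0013, 0, 0, 0],
    [-0.2, 0, 0, 0, 0, 0, 0],
    [0.2, 0, 0, 0, 0, 0, 0],
    [0.5, 0, 0, 0, 0, 0, 0],
    [1, 0, 0, 0, 0, 0, 0],
    [1, 0, 0, 0, 0, 0, 0],
    [1, 0, 0, 0, 0, 0, 0],
    [1, 0, 0, -0.02, 0, 0, 0],
    [1, 0, 0, -0.04, 0, 0, 0],
    [1, 0, 0, -0.04, 0, 0, 0],
    [1, 0, 0.01, -0.04, 0, 0, 0],
    [1, 0, 0.02, -0.03, 0, 0, 0],
    [1, 0, 0, 0, 0, 0, 0]
  ]
}}

```text
clock: 18.18
tcp_pos: [0.603, -0.0552, 0.1705]
orientation: [0.292, 0.541, 0.694, 0.375]
wrist_force: [0.9, -0.9, -1.3]
finger_gap: 0.0852
```

```bash
python3 - <<'E'
from h import *
S()
c=cam('side');d=cam('top')
import pickle;pickle.dump((d,c),open('c1.pkl','wb'))
def crop(I,x0,y0,w,h,s): return cv2.resize(I[y0:y0+h,x0:x0+w,::-1],None,fx=s,fy=s,interpolation=cv2.INTER_CUBIC)
cv2.imwrite('pics/p6.png',np.vstack([crop(d['color'],250,150,160,70,5)[:300],crop(c['color'],260,200,160,60,5)]))
E
```

```text
18.18 [ 0.603  -0.0552  0.1705] z [ 0.811  0.204 -0.548] x [-0.243  0.97   0.   ] gap 0.0852 F [ 0.9 -0.9 -1.3] j [-0.5   0.06 -1.01 -0.34  0.6  -0.47]
```

View pics/p6.png

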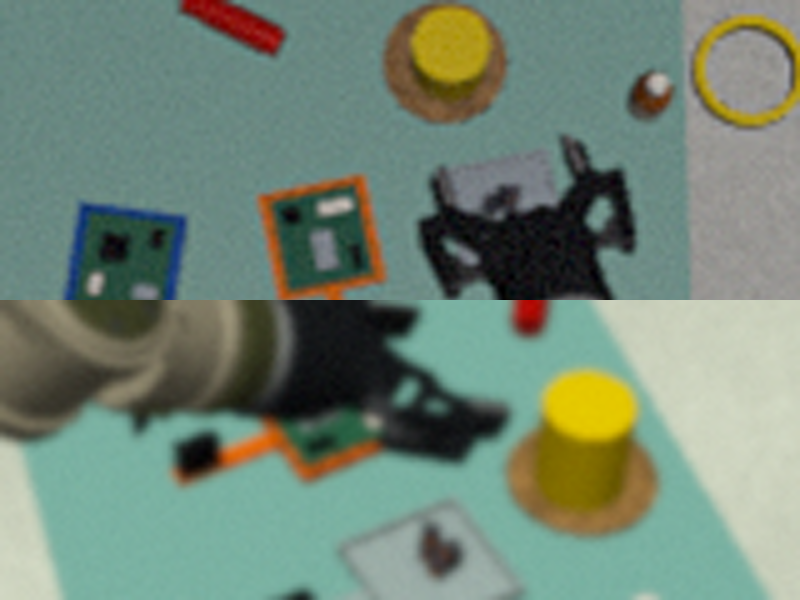

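```bash
cat >> h.py <<'E'
def grippt(x,y,yaw,z=.026): return np.array([x-.098*np.cos(yaw),y-.098*np.sin(yaw),z])
RACK=(.5588,-.3807,-.5842)
E
python3 - <<'E'
from h import *
t=(.5957,-.0644,.1855);Q=tool(t[2],np.radians(15))
g=grippt(*t); e=plan([(g+[0,0,.09],Q),(g+[0,0,.02],Q)],0,lin=.045); print(e[0],g,Q.as_matrix()[2])
E
```

```text
7
[[0,-0.0005,-0.0203,-0.0121,0.145,-0.008,0.01],[0,-0.0008,-0.0218,-0.0091,0.145,-0.008,0.009],[0,-0.001,-0.023,-0.0059,0.145,-0.008,0.01],[0,-0.0013,-0.0234,-0.0024,0.145,-0.007,0.009],[0,-0.0015,-0.0236,0.001,0.145,-0.008,0.01],[0,0,-0.0091,0.0338,0,0,0],[0,0,-0.009,0.0338,0,0,0]]
[ 0.49941536 -0.0824353   0.04601366] [ 0.49938127 -0.08247492  0.026     ] [ 0.          0.25881905 -0.96592583]
```

Request:
{"op": "carry_out", "data": {
  "steps": [
    [0, 0, -0.02, -0.012, 0.145, -0.008, 0.01],
    [0, -0.001, -0.022, -0.009, 0.145, -0.008, 0.009],
    [0, -0.001, -0.023, -0.006, 0.145, -0.008, 0.01],
    [0, -0.001, -0.023, -0.002, 0.145, -0.007, 0.009],
    [0, -0.002, -0.024, 0.001, 0.145, -0.008, 0.01],
    [0, 0, -0.009, 0.034, 0, 0, 0],
    [0, 0, 0, 0, 0, 0, 0],
    [0, 0, 0, 0, 0, 0, 0]
  ]
}}

```text
clock: 19.27
tcp_pos: [0.4993, -0.0817, 0.0795]
orientation: [0.082, 0.633, 0.763, 0.1]
wrist_force: [-0.0, -0.8, 0.3]
finger_gap: 0.0426
```

```bash
python3 - <<'E'
from h import *
S()
t=(.5957,-.0644,.1855);Q=tool(t[2],np.radians(15))
g=grippt(*t); plan([(g,Q)],0,lin=.02)
c=cam('side');d=cam('top');print(proj(d,[g,[*t[:2],.004]]).tolist(),proj(c,g).tolist())
def crop(I,x0,y0,w,h,s): return cv2.resize(I[y0:y0+h,x0:x0+w,::-1],None,fx=s,fy=s,interpolation=cv2.INTER_CUBIC)
cv2.imwrite('pics/p7.png',np.hstack([crop(d['color'],320,160,60,70,6),crop(c['color'],290,220,70,70,6)]))
E
```

```text
19.27 [ 0.4993 -0.0817  0.0795] z [ 0.251  0.05  -0.967] x [-0.185  0.983  0.002] gap 0.0426 F [-0.  -0.8  0.3] j [-0.4   0.15 -0.66  0.55  0.14 -0.57]
3
[[0,-0.0003,-0.0046,0.0172,-0.001,-0.001,0],[0,-0.0003,-0.0046,0.0172,-0.001,-0.001,0],[0,-0.0003,-0.0046,0.0173,-0.001,0,0]]
[[356.5, 215.8], [351.1, 192.1]] [[317.4, 260.7]]
```

View pics/p7.png

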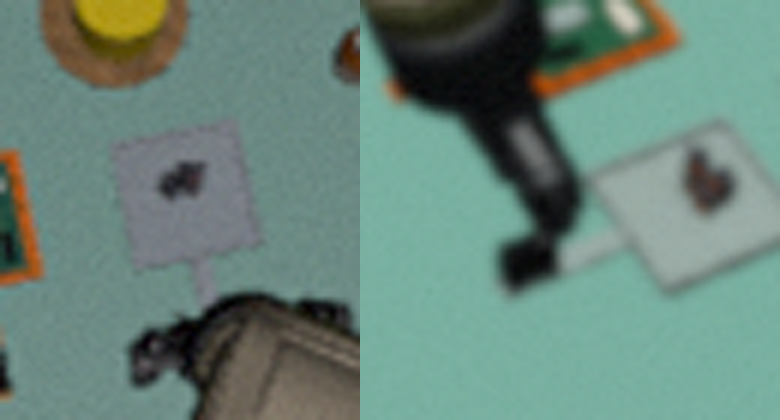

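Request:
{"op": "carry_out", "data": {
  "steps": [
    [0, 0, -0.005, 0.017, -0.001, 0, 0],
    [0, 0, -0.005, 0.017, -0.001, 0, 0],
    [0, -0.001, -0.004, 0.017, -0.001, -0.001, 0],
    [0, 0, 0, 0, 0, 0, 0],
    [0, 0, 0, 0, 0, 0, 0]
  ]
}}

```text
clock: 20.0
tcp_pos: [0.5002, -0.0833, 0.0285]
orientation: [0.085, 0.633, 0.763, 0.101]
wrist_force: [0.1, -0.0, 0.9]
finger_gap: 0.043
```

Request:
{"op": "carry_out", "data": {
  "steps": [
    [-0.4, 0, 0, 0, 0, 0, 0],
    [-0.55, 0, 0, 0, 0, 0, 0],
    [-0.6, 0, 0, 0, 0, 0, 0],
    [-0.65, 0, 0, 0, 0, 0, 0],
    [-0.7, 0, 0, 0, 0, 0, 0],
    [-1, 0, 0, 0, 0, 0, 0],
    [-1, 0, 0, 0, 0, 0, 0],
    [-1, 0, 0, 0, 0, 0, 0]
  ],
  "grip_force": 90
}}

```text
clock: 21.0
tcp_pos: [0.4995, -0.0829, 0.0278]
orientation: [0.084, 0.633, 0.763, 0.101]
wrist_force: [-2.7, 1.4, 5.5]
finger_gap: 0.0123
```

```bash
python3 - <<'E'
from h import *
S()
p,R=state(); t=(.5957,-.0644,.1855); Q=tool(t[2],np.radians(15)); print('off from block',Q.inv().apply(p-grippt(*t,z=.017)))
e=plan([(p+[0,0,.05],R)],-1,lin=.012)
x,y,w=RACK; pre=lambda d,dz:grippt(x-d*np.cos(w),y-d*np.sin(w),w)*[1,1,0]+[0,0,p[2]+.030+dz]
T=tool(w,np.radians(15))
e=plan([(pre(.115,.020),T)],-1,start=e,lin=.02,ang=.06); print(e[0])
E
```

```text
21.0 [ 0.4995 -0.0829  0.0278] z [ 0.256  0.048 -0.965] x [-0.185  0.983  0.   ] gap 0.0123 F [-2.7  1.4  5.5] j [-0.41  0.23 -0.72  0.4   0.15 -0.58]
off from block [-0.00045886  0.00279204 -0.01038898]
5
[[-1,0,0.0026,-0.0097,0,0,0],[-1,0,0.0026,-0.0096,0,0,0],[-1,0,0.0026,-0.0097,0,0,0],[-1,0,0.0026,-0.0096,0,0,0],[-1,0,0.0026,-0.0097,0,0,0]]
13
[[-1,-0.0119,-0.0111,-0.003,0,-0.015,0.057],[-1,-0.0126,-0.0104,-0.0028,0,-0.016,0.057],[-1,-0.0133,-0.0097,-0.0026,0,-0.015,0.058],[-1,-0.0138,-0.0089,-0.0024,0.001,-0.016,0.057],[-1,-0.0143,-0.0081,-0.0022,0,-0.015,0.057],[-1,-0.0148,-0.0072,-0.002,0,-0.015,0.057],[-1,-0.0152,-0.0064,-0.0017,0,-0.016,0.057],[-1,-0.0155,-0.0056,-0.0015,0,-0.015,0.058],[-1,-0.0159,-0.0046,-0.0013,0,-0.016,0.057],[-1,-0.0161,-0.0037,-0.0009,0.001,-0.015,0.057],[-1,-0.0164,-0.0028,-0.0008,0,-0.016,0.057],[-1,-0.0165,-0.0018,-0.0005,0,-0.015,0.058],[-1,-0.0165,-0.0009,-0.0002,0,-0.015,0.057]]
[ 0.38113505 -0.26320668  0.07773535]
```

Request:
{"op": "carry_out", "data": {
  "steps": [
    [-1, 0, 0.001, -0.003, 0, 0, 0],
    [-1, 0, 0.003, -0.01, 0, 0, 0],
    [-1, 0, 0.003, -0.01, 0, 0, 0],
    [-1, 0, 0.003, -0.01, 0, 0, 0],
    [-1, 0, 0.003, -0.01, 0, 0, 0],
    [-1, 0, 0.001, -0.007, 0, 0, 0],
    [-1, 0, 0, 0, 0, 0, 0]
  ]
}}

```text
clock: 21.88
tcp_pos: [0.5003, -0.0831, 0.0801]
orientation: [0.084, 0.633, 0.763, 0.101]
wrist_force: [-0.1, 0.2, -1.3]
finger_gap: 0.0118
```

Request:
{"op": "carry_out", "data": {
  "steps": [
    [-1, -0.006, -0.006, -0.001, 0, 0, 0],
    [-1, -0.006, -0.005, -0.002, 0, -0.015, 0.057],
    [-1, -0.013, -0.01, -0.003, 0, -0.016, 0.057],
    [-1, -0.013, -0.01, -0.003, 0, -0.015, 0.058],
    [-1, -0.014, -0.009, -0.002, 0.001, -0.016, 0.057],
    [-1, -0.014, -0.008, -0.002, 0, -0.015, 0.057],
    [-1, -0.015, -0.007, -0.002, 0, -0.015, 0.057],
    [-1, -0.015, -0.006, -0.002, 0, -0.016, 0.057],
    [-1, -0.016, -0.006, -0.001, 0, -0.015, 0.058],
    [-1, -0.016, -0.005, -0.001, 0, -0.016, 0.057],
    [-1, -0.016, -0.004, -0.001, 0.001, -0.015, 0.057],
    [-1, -0.016, -0.003, -0.001, 0, -0.016, 0.057],
    [-1, -0.016, -0.002, 0, 0, -0.015, 0.058],
    [-1, -0.01, 0, 0, 0, -0.015, 0.057],
    [-1, -0.007, 0, 0, 0, 0, 0],
    [-1, 0, 0, 0, 0, 0, 0],
    [-1, 0, 0, 0, 0, 0, 0]
  ]
}}

```text
clock: 24.0
tcp_pos: [0.3817, -0.2632, 0.0785]
orientation: [0.115, 0.873, 0.469, 0.062]
wrist_force: [-0.6, -0.0, -2.0]
finger_gap: 0.0121
```

```bash
python3 - <<'E'
from h import *
S()
c=cam('side');d=cam('top')
import pickle;pickle.dump((d,c),open('c2.pkl','wb'))
def crop(I,x0,y0,w,h,s): return cv2.resize(I[y0:y0+h,x0:x0+w,::-1],None,fx=s,fy=s,interpolation=cv2.INTER_CUBIC)
cv2.imwrite('pics/p8.png',np.hstack([crop(d['color'],390,160,80,80,5),crop(c['color'],300,280,80,80,5)]))
E
```

```text
24.0 [ 0.3817 -0.2632  0.0785] z [ 0.216 -0.142 -0.966] x [0.552 0.834 0.   ] gap 0.0121 F [-0.6 -0.  -2. ] j [-0.81  0.06 -0.77  0.49  0.06 -0.22]
```

View pics/p8.png

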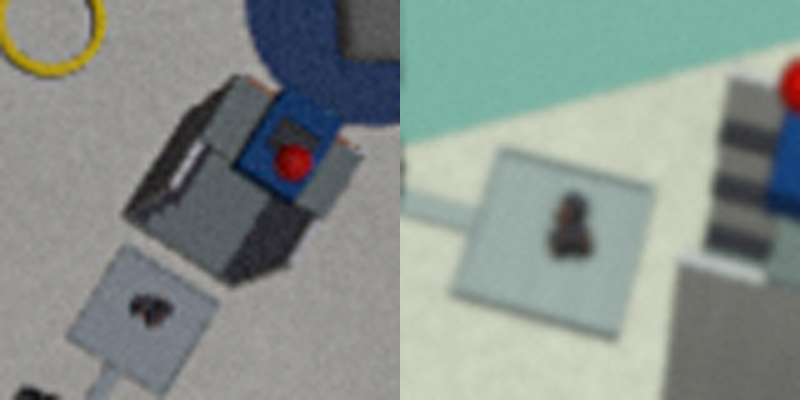

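```bash
cat > f2.py <<'E'
from fit import *
import fit
def proj(c,X): return cv2.projectPoints(np.array(X,float).reshape(-1,3),cv2.Rodrigues(np.array(c['R']))[0],np.array(c['t'],float),np.array(c['K']),np.array(c['dist']))[0][:,0]
fit.proj=proj
E
python3 - <<'E'
from f2 import *
cs=pickle.load(open('c2.pkl','rb'))
z=.056
C=[[.043,.043,z],[.043,-.043,z],[-.043,-.043,z],[-.043,.043,z]]
t=px([(128,244),(218,301),(163,393),(67,336)],390,160); s=px([(655,186),(618,338),(452,294),(503,150)],300,280,400)
for nm,ob in(('both',[(0,l,u) for l,u in zip(C,t)]+[(1,l,u) for l,u in zip(C,s)]),('top',[(0,l,u) for l,u in zip(C,t)]),('side',[(1,l,u) for l,u in zip(C,s)])):
    x,r=fitpts(cs,ob,[.47,-.32,-.58]);print(nm,x.round(4),r.tolist())
p,R=state();zz=R.as_matrix()[:,2];yaw=np.arctan2(zz[1],zz[0]);print('from tcp',p+[.098*np.cos(yaw),.098*np.sin(yaw),0],yaw)
# rack from new points
RT=[((-.044,.053,0),(122,214)),((-.044,-.053,0),(232,287)),((.05,.053,.174),(240,75)),((.05,-.053,.174),(363,155)),((-.044,.050,.168),(170,190))]
x,r=fitpts(cs,[(0,l,px([u],390,160)[0]) for l,u in RT],[.55,-.38,-.58]);print('rack top',x.round(4),r.tolist())
RS=[((-.044,-.053,.168),(455,260)),((-.044,-.053,0),(435,420)),((-.044,.053,.168),(503,75)),((.05,.053,.174),(705,105)),((.05,-.053,.168),(680,320)),((.05,-.053,0),(630,475))]
x,r=fitpts(cs,[(1,l,px([u],345,280,400)[0]) for l,u in RS],[.55,-.38,-.58]);print('rack side',x.round(4),r.tolist())
E
```

```text
both [ 0.4652 -0.317  -0.5767] [[-0.0, -0.5], [1.2, 0.2], [0.7, 1.0], [0.6, 0.1], [0.9, -0.1], [0.3, -0.2], [-0.3, -0.5], [-0.8, -1.0]]
top [ 0.4659 -0.3146 -0.5802] [[-0.6, -0.7], [0.6, 0.0], [0.1, 0.8], [-0.1, -0.1]]
side [ 0.4647 -0.318  -0.5723] [[0.8, 0.2], [0.4, 0.2], [-0.3, 0.0], [-1.0, -0.6]]
from tcp [ 0.46359083 -0.31704228  0.07849432] -0.5831948348686754
rack top [ 0.5587 -0.3789 -0.5895] [[-0.6, 0.4], [0.1, 0.5], [-0.3, -0.2], [0.3, -0.0], [0.4, -0.7]]
rack side [ 0.5591 -0.3822 -0.5693] [[0.7, 0.8], [0.5, 1.5], [0.4, -1.9], [0.2, -0.3], [-1.4, -0.6], [-1.1, 0.3]]
```

Request:
{"op": "carry_out", "data": {
  "steps": [
    [-1, -0.001, -0.0018, 0.0068, 0, 0, 0],
    [-1, -0.001, -0.0018, 0.0068, 0, 0, 0],
    [-1, 0, 0, 0, 0, 0, 0],
    [-1, 0, 0.0097, 0.0026, 0, 0, 0],
    [-1, 0, 0.0097, 0.0026, 0, 0, 0],
    [-1, 0, 0.0097, 0.0026, 0, 0, 0],
    [-1, 0, 0.0097, 0.0026, 0, 0, 0],
    [-1, 0, 0.0097, 0.0026, 0, 0, 0],
    [-1, 0, 0, 0, 0, 0, 0]
  ]
}}

```text
clock: 25.22
tcp_pos: [0.4234, -0.2934, 0.0646]
orientation: [0.115, 0.873, 0.469, 0.062]
wrist_force: [0.7, 0.0, -2.1]
finger_gap: 0.0124
```

Request:
{"op": "carry_out", "data": {
  "steps": [
    [-1, 0, 0.0097, 0.0026, 0, 0, 0],
    [-1, 0, 0.0097, 0.0026, 0, 0, 0],
    [-1, 0, 0.0097, 0.0026, 0, 0, 0],
    [-1, 0, 0, 0, 0, 0, 0]
  ]
}}

```text
clock: 25.72
tcp_pos: [0.4486, -0.3101, 0.0647]
orientation: [0.115, 0.873, 0.469, 0.062]
wrist_force: [-0.0, 0.5, -1.9]
finger_gap: 0.012
```

Request:
{"op": "carry_out", "data": {
  "steps": [
    [-1, 0, 0.0097, 0.0026, 0, 0, 0],
    [-1, 0, 0.0097, 0.0026, 0, 0, 0],
    [-1, 0, 0.0097, 0.0026, 0, 0, 0],
    [-1, 0, 0.0029, 0.0008, 0, 0, 0],
    [-1, 0, 0, 0, 0, 0, 0]
  ]
}}

```text
clock: 26.35
tcp_pos: [0.4753, -0.3276, 0.0642]
orientation: [0.115, 0.873, 0.469, 0.062]
wrist_force: [-0.7, -0.8, -1.5]
finger_gap: 0.0117
```

Request:
{"op": "carry_out", "data": {
  "steps": [
    [-1, 0, -0.0005, 0.0019, 0, 0, 0],
    [-1, 0, -0.0005, 0.0019, 0, 0, 0],
    [-1, 0, 0, 0, 0, 0, 0]
  ]
}}

```text
clock: 26.72
tcp_pos: [0.4749, -0.3273, 0.0601]
orientation: [0.115, 0.873, 0.469, 0.062]
wrist_force: [0.8, -0.1, -1.5]
finger_gap: 0.0126
```

Request:
{"op": "carry_out", "data": {
  "steps": [
    [-1, 0, -0.0003, 0.001, 0, 0, 0],
    [-1, 0, -0.0003, 0.001, 0, 0, 0],
    [-1, 0, 0, 0, 0, 0, 0]
  ]
}}

```text
clock: 27.1
tcp_pos: [0.4752, -0.3276, 0.0584]
orientation: [0.115, 0.873, 0.469, 0.062]
wrist_force: [-0.3, -0.1, -1.2]
finger_gap: 0.012
```

Request:
{"op": "carry_out", "data": {
  "steps": [
    [-1, 0, -0.0003, 0.001, 0, 0, 0],
    [-1, 0, 0, 0, 0, 0, 0]
  ]
}}

```text
clock: 27.35
tcp_pos: [0.4753, -0.3277, 0.0578]
orientation: [0.115, 0.873, 0.469, 0.062]
wrist_force: [-2.2, 1.8, 1.7]
finger_gap: 0.0122
```

Request:
{"op": "carry_out", "data": {
  "steps": [
    [-0.6, 0, 0, 0, 0, 0, 0],
    [-0.4, 0, 0, 0, 0, 0, 0],
    [-0.2, 0, 0, 0, 0, 0, 0],
    [0, 0, 0, 0, 0, 0, 0],
    [0, 0, 0, 0, 0, 0, 0],
    [0, 0, 0, -0.02, 0, 0, 0],
    [0, 0, 0, -0.03, 0, 0, 0],
    [0, 0, -0.02, -0.03, 0, 0, 0],
    [0, 0, -0.04, -0.02, 0, 0, 0],
    [0, 0, -0.04, -0.01, 0, 0, 0],
    [0, 0, 0, 0, 0, 0, 0]
  ]
}}

```text
clock: 28.72
tcp_pos: [0.3684, -0.2562, 0.137]
orientation: [0.114, 0.874, 0.469, 0.061]
wrist_force: [-0.1, -0.0, 1.2]
finger_gap: 0.0429
```

```bash
cat > diff.py <<'E'
from h import *
import pickle,sys
a,b=pickle.load(open('c0.pkl','rb')); A=cam('top');B=cam('side'); pickle.dump((A,B),open(sys.argv[1],'wb'))
for n,(x,y,w) in dict(blue=(.5581,.2345,-.1379),orange=(.5766,.08,.1986)).items():
    o=[]
    for c0,c in((a,A),(b,B)):
        P=[[x+np.cos(w)*u-np.sin(w)*v,y+np.sin(w)*u+np.cos(w)*v,.005] for u,v in((.05,.05),(.05,-.05),(-.12,-.05),(-.12,.05))]
        m=cv2.fillConvexPoly(np.zeros((400,640),np.uint8),cv2.convexHull(proj(c,P).astype(np.int32)),1)>0
        o.append(np.abs(c0['color'].astype(int)-c['color']).max(2)[m]); 
    print(n,[(q.mean().round(1),int((q>60).sum())) for q in o])
S()
E
python3 diff.py c3.pkl; python3 - <<'E'
from h import *
import pickle
a,b=pickle.load(open('c3.pkl','rb'))
def crop(I,x0,y0,w,h,s): return cv2.resize(I[y0:y0+h,x0:x0+w,::-1],None,fx=s,fy=s,interpolation=cv2.INTER_CUBIC)
cv2.imwrite('pics/p9.png',np.vstack([np.hstack([crop(a['color'],400,150,100,75,4),crop(b['color'],330,280,100,75,4)]),crop(a['color'],240,165,200,70,4)]))
E
```

```text
blue [(np.float64(5.4), 0), (np.float64(13.3), 0)]
orange [(np.float64(5.1), 0), (np.float64(14.2), 0)]
28.82 [ 0.3713 -0.259   0.1383] z [ 0.217 -0.144 -0.966] x [ 0.552  0.834 -0.   ] gap 0.0425 F [-0.1  0.1 -0.1] j [-0.83 -0.04 -0.7   0.66  0.06 -0.23]
```

```bash
python3 - <<'E'
from h import *
t=(.5766,.08,.1986);Q=tool(t[2],np.radians(15))
g=grippt(*t); e=plan([(g+[0,0,.07],Q)],0,lin=.045,ang=.12); print(e[0],g)
E
```

```text
8
[[0,0.0409,-0.0117,0.0023,0,0.025,-0.095],[0,0.0417,-0.0077,0.0034,0,0.026,-0.094],[0,0.0421,-0.0038,0.0044,0,0.025,-0.095],[0,0.0422,0.0002,0.0055,0.001,0.026,-0.094],[0,0.0419,0.0042,0.0066,0,0.025,-0.095],[0,0.041,0.0081,0.0076,0,0.026,-0.094],[0,0.04,0.0119,0.0087,0,0.025,-0.095],[0,0.0383,0.0156,0.0097,0,0.026,-0.094]]
[0.48050692 0.06063276 0.09596154] [0.48052631 0.06066489 0.026     ]
```

Request:
{"op": "carry_out", "data": {
  "steps": [
    [0, 0.041, -0.012, 0.002, 0, 0.025, -0.095],
    [0, 0.042, -0.008, 0.003, 0, 0.026, -0.094],
    [0, 0.042, -0.004, 0.004, 0, 0.025, -0.095],
    [0, 0.042, 0, 0.006, 0.001, 0.026, -0.094],
    [0, 0.042, 0.004, 0.007, 0, 0.025, -0.095],
    [0, 0.041, 0.008, 0.008, 0, 0.026, -0.094],
    [0, 0.04, 0.012, 0.009, 0, 0.025, -0.095],
    [0, 0.038, 0.016, 0.01, 0, 0.026, -0.094],
    [0, 0, 0, 0, 0, 0, 0],
    [0, 0, 0, 0, 0, 0, 0]
  ]
}}

```text
clock: 30.08
tcp_pos: [0.4803, 0.0615, 0.0945]
orientation: [0.082, 0.628, 0.767, 0.101]
wrist_force: [1.2, -0.1, -0.4]
finger_gap: 0.0423
```

```bash
python3 diff.py c4.pkl; python3 - <<'E'
from h import *
t=(.5766,.08,.1986);Q=tool(t[2],np.radians(15))
g=grippt(*t); e=plan([(g,Q)],0,lin=.02)
E
```

```text
blue [(np.float64(5.0), 0), (np.float64(48.2), 331)]
orange [(np.float64(25.6), 238), (np.float64(11.6), 23)]
30.18 [0.4799 0.0609 0.0947] z [ 0.253  0.052 -0.966] x [-0.196  0.981  0.002] gap 0.0428 F [-0.7 -0.   0.4] j [-0.08  0.07 -0.7   0.54  0.07 -0.27]
4
[[0,-0.0001,-0.0043,0.0166,0,0,0],[0,-0.0001,-0.0043,0.0166,0,-0.001,-0.001],[0,-0.0002,-0.0043,0.0166,-0.001,0,0],[0,-0.0001,-0.0043,0.0167,0,0,-0.001]]
```

Request:
{"op": "carry_out", "data": {
  "steps": [
    [0, 0, -0.0043, 0.0166, 0, 0, 0],
    [0, 0, -0.0043, 0.0166, 0, -0.001, -0.001],
    [0, 0, -0.0043, 0.0166, -0.001, 0, 0],
    [0, 0, -0.0043, 0.0166, 0, 0, -0.001],
    [0, 0, 0, 0, 0, 0, 0],
    [-0.4, 0, 0, 0, 0, 0, 0],
    [-0.55, 0, 0, 0, 0, 0, 0],
    [-0.6, 0, 0, 0, 0, 0, 0],
    [-0.65, 0, 0, 0, 0, 0, 0],
    [-0.7, 0, 0, 0, 0, 0, 0],
    [-1, 0, 0, 0, 0, 0, 0],
    [-1, 0, 0, 0, 0, 0, 0],
    [-1, 0, 0, 0, 0, 0, 0]
  ]
}}

```text
clock: 31.8
tcp_pos: [0.4806, 0.0617, 0.0267]
orientation: [0.083, 0.627, 0.768, 0.102]
wrist_force: [-2.9, -0.4, 7.9]
finger_gap: 0.0116
```

```bash
cat > carry.py <<'E'
from h import *
import sys,pickle
S(); p,R=state(); t=eval(sys.argv[1]); h=float(sys.argv[2])  # underside target height
Q=tool(t[2],np.radians(15)); d=Q.inv().apply(p-grippt(*t,z=.017)); print('off from block',d)
pickle.dump(p[2],open('z0.pkl','wb'))
e=plan([(p+[0,0,h+.007],R)],-1,lin=.016)
# rack as aligned by the steel tray: TCP at home
w=-.583; home=np.array([.4753,-.3277]); pre=home-.115*np.array([np.cos(w),np.sin(w)])
e=plan([([*pre,e[0][2]],tool(w,np.radians(15)))],-1,start=e,lin=.028,ang=.08); print(e[0])
E
python3 carry.py "(.5766,.08,.1986)" .080
```

```text
31.8 [0.4806 0.0617 0.0267] z [ 0.255  0.052 -0.966] x [-0.199  0.98   0.   ] gap 0.0116 F [-2.9 -0.4  7.9] j [-0.08  0.18 -0.8   0.34  0.07 -0.27]
off from block [ 0.00103206  0.00277832 -0.00930992]
6
[[-1,0,0.0038,-0.014,0,0,0],[-1,0,0.0037,-0.014,0,0,0],[-1,0,0.0038,-0.014,0,0,0],[-1,0,0.0038,-0.014,0,0,0],[-1,0,0.0037,-0.014,0,0,0],[-1,0,0.0038,-0.014,0,0,0]]
13
[[-1,-0.023,-0.0122,-0.0033,0,-0.016,0.058],[-1,-0.0238,-0.0108,-0.0029,0,-0.015,0.058],[-1,-0.0244,-0.0095,-0.0025,0,-0.016,0.059],[-1,-0.0249,-0.0079,-0.0022,0,-0.016,0.058],[-1,-0.0254,-0.0066,-0.0017,0,-0.015,0.058],[-1,-0.0257,-0.005,-0.0014,0.001,-0.016,0.058],[-1,-0.026,-0.0035,-0.001,0,-0.015,0.058],[-1,-0.0262,-0.0021,-0.0005,0,-0.016,0.058],[-1,-0.0263,-0.0005,-0.0002,0,-0.016,0.059],[-1,-0.0262,0.0011,0.0003,0,-0.015,0.058],[-1,-0.0262,0.0025,0.0007,0,-0.016,0.058],[-1,-0.0259,0.0041,0.0011,0,-0.016,0.058],[-1,-0.0256,0.0056,0.0015,0,-0.015,0.058]]
[ 0.37931355 -0.26438727  0.11370167]
```

Request:
{"op": "carry_out", "data": {
  "steps": [
    [-1, 0, 0.0038, -0.014, 0, 0, 0],
    [-1, 0, 0.0037, -0.014, 0, 0, 0],
    [-1, 0, 0.0038, -0.014, 0, 0, 0],
    [-1, 0, 0.0038, -0.014, 0, 0, 0],
    [-1, 0, 0.0037, -0.014, 0, 0, 0],
    [-1, 0, 0.0038, -0.014, 0, 0, 0],
    [-1, 0, 0, 0, 0, 0, 0],
    [-1, -0.023, -0.012, -0.003, 0, -0.016, 0.058],
    [-1, -0.024, -0.011, -0.003, 0, -0.015, 0.058],
    [-1, -0.024, -0.01, -0.003, 0, -0.016, 0.059],
    [-1, -0.025, -0.008, -0.002, 0, -0.016, 0.058],
    [-1, -0.025, -0.007, -0.002, 0, -0.015, 0.058],
    [-1, -0.026, -0.005, -0.001, 0.001, -0.016, 0.058],
    [-1, -0.026, -0.004, -0.001, 0, -0.015, 0.058],
    [-1, -0.026, -0.002, -0.001, 0, -0.016, 0.058],
    [-1, -0.026, 0, 0, 0, -0.016, 0.059],
    [-1, -0.026, 0.001, 0, 0, -0.015, 0.058],
    [-1, -0.026, 0.003, 0.001, 0, -0.016, 0.058],
    [-1, -0.026, 0.004, 0.001, 0, -0.016, 0.058],
    [-1, -0.026, 0.006, 0.002, 0, -0.015, 0.058]
  ]
}}

```text
clock: 34.3
tcp_pos: [0.3779, -0.2644, 0.1119]
orientation: [0.114, 0.873, 0.469, 0.061]
wrist_force: [0.5, -0.2, -0.6]
finger_gap: 0.0122
```

Request:
{"op": "carry_out", "data": {
  "steps": [
    [-1, 0, 0, 0, 0, 0, 0],
    [-1, 0, 0, 0, 0, 0, 0]
  ]
}}

```text
clock: 34.55
tcp_pos: [0.3783, -0.2632, 0.1121]
orientation: [0.114, 0.873, 0.471, 0.062]
wrist_force: [0.5, 0.7, -0.3]
finger_gap: 0.0123
```

```bash
python3 diff.py c5.pkl; python3 - <<'E'
from h import *
import pickle
p,R=state();w=-.583;u=np.array([np.cos(w),np.sin(w)]);n=np.array([-u[1],u[0]]);d=np.array([.4753,-.3277])-p[:2];print('ahead',d@u,'left',d@n,'z above rest',p[2]-pickle.load(open('z0.pkl','rb')))
a,b=pickle.load(open('c5.pkl','rb'))
def crop(I,x0,y0,w,h,s): return cv2.resize(I[y0:y0+h,x0:x0+w,::-1],None,fx=s,fy=s,interpolation=cv2.INTER_CUBIC)
cv2.imwrite('pics/p10.png',np.hstack([crop(a['color'],390,160,80,80,5),crop(b['color'],300,270,80,80,5)]))
E
```

```text
blue [(np.float64(42.9), 447), (np.float64(60.2), 413)]
orange [(np.float64(40.6), 441), (np.float64(72.5), 628)]
34.65 [ 0.3786 -0.2631  0.1124] z [ 0.215 -0.141 -0.966] x [0.549 0.836 0.   ] gap 0.0123 F [ 0.   0.6 -1.2] j [-0.82  0.01 -0.72  0.59  0.06 -0.23]
ahead 0.11631849426904724 left -0.000720057530535152 z above rest 0.08569466461691001
```

View pics/p10.png

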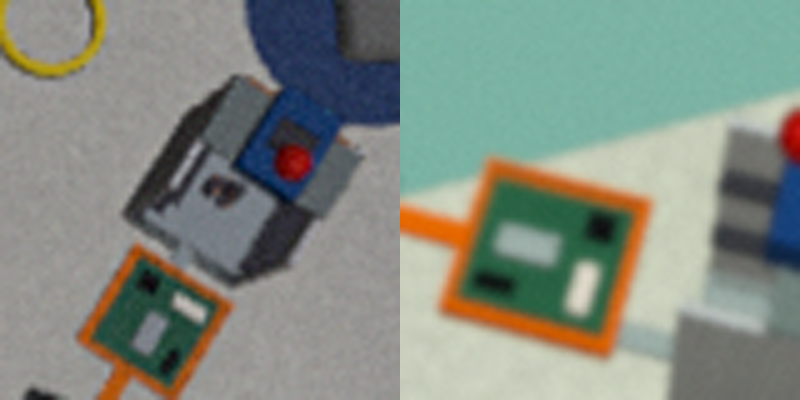

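Request:
{"op": "carry_out", "data": {
  "steps": [
    [-1, -0.0007, 0.0097, 0.0026, 0, 0, 0],
    [-1, 0, 0.0097, 0.0026, 0, 0, 0],
    [-1, 0, 0.0097, 0.0026, 0, 0, 0],
    [-1, 0, 0.0097, 0.0026, 0, 0, 0],
    [-1, 0, 0.0097, 0.0026, 0, 0, 0],
    [-1, 0, 0, 0, 0, 0, 0]
  ]
}}

```text
clock: 35.4
tcp_pos: [0.4211, -0.293, 0.113]
orientation: [0.115, 0.873, 0.47, 0.062]
wrist_force: [0.1, -0.7, -1.1]
finger_gap: 0.0126
```

Request:
{"op": "carry_out", "data": {
  "steps": [
    [-1, 0, 0.0097, 0.0026, 0, 0, 0],
    [-1, 0, 0.0097, 0.0026, 0, 0, 0],
    [-1, 0, 0.0097, 0.0026, 0, 0, 0],
    [-1, 0, 0, 0, 0, 0, 0]
  ]
}}

```text
clock: 35.9
tcp_pos: [0.4463, -0.3097, 0.113]
orientation: [0.115, 0.873, 0.47, 0.062]
wrist_force: [0.2, 0.6, -0.3]
finger_gap: 0.012
```

Request:
{"op": "carry_out", "data": {
  "steps": [
    [-1, 0, 0.0097, 0.0026, 0, 0, 0],
    [-1, 0, 0.0097, 0.0026, 0, 0, 0],
    [-1, 0, 0.0097, 0.0026, 0, 0, 0],
    [-1, 0, 0.0058, 0.0016, 0, 0, 0],
    [-1, 0, 0, 0, 0, 0, 0]
  ]
}}

```text
clock: 36.52
tcp_pos: [0.4761, -0.3291, 0.1127]
orientation: [0.115, 0.873, 0.47, 0.062]
wrist_force: [0.4, -0.1, -1.0]
finger_gap: 0.0121
```

Request:
{"op": "carry_out", "data": {
  "steps": [
    [-1, 0, -0.0005, 0.0019, 0, 0, 0],
    [-1, 0, -0.0005, 0.0019, 0, 0, 0],
    [-1, 0, 0, 0, 0, 0, 0]
  ]
}}

```text
clock: 36.9
tcp_pos: [0.4754, -0.3286, 0.1086]
orientation: [0.114, 0.873, 0.47, 0.062]
wrist_force: [-0.3, 0.2, -1.0]
finger_gap: 0.0123
```

```bash
python3 - <<'E'
from h import *
import pickle
S();p,R=state();w=-.583;u=np.array([np.cos(w),np.sin(w)]);n=np.array([-u[1],u[0]]);d=np.array([.4753,-.3277])-p[:2];print('ahead',d@u,'left',d@n,'z above rest',p[2]-pickle.load(open('z0.pkl','rb')))
E
```

```text
36.9 [ 0.4754 -0.3286  0.1086] z [ 0.215 -0.142 -0.966] x [ 0.55   0.835 -0.   ] gap 0.0123 F [-0.3  0.2 -1. ] j [-0.77  0.22 -0.48  0.61  0.05 -0.18]
ahead -0.0005261842316032896 left 0.0006875553374647401 z above rest 0.08186014619489652
```

Lower onto the ledges, release, retreat; then find the blue tray again.

Request:
{"op": "carry_out", "data": {
  "steps": [
    [-1, 0, -0.0003, 0.001, 0, 0, 0],
    [-1, 0, -0.0003, 0.001, 0, 0, 0],
    [-1, 0, 0, 0, 0, 0, 0]
  ]
}}

```text
clock: 37.28
tcp_pos: [0.4757, -0.3289, 0.1069]
orientation: [0.115, 0.873, 0.47, 0.062]
wrist_force: [0.5, 0.1, -0.4]
finger_gap: 0.0119
```

Request:
{"op": "carry_out", "data": {
  "steps": [
    [-0.6, 0, 0, 0, 0, 0, 0],
    [-0.4, 0, 0, 0, 0, 0, 0],
    [-0.2, 0, 0, 0, 0, 0, 0],
    [0, 0, 0, 0, 0, 0, 0],
    [0, 0, 0, 0, 0, 0, 0],
    [0, 0, 0, -0.02, 0, 0, 0],
    [0, 0, 0, -0.03, 0, 0, 0],
    [0, 0, -0.02, -0.03, 0, 0, 0],
    [0, 0, -0.04, -0.01, 0, 0, 0],
    [0, 0, -0.04, 0, 0, 0, 0],
    [0, 0, 0, 0, 0, 0, 0]
  ]
}}

```text
clock: 38.65
tcp_pos: [0.3729, -0.2603, 0.1665]
orientation: [0.113, 0.873, 0.47, 0.061]
wrist_force: [0.3, 0.0, 0.4]
finger_gap: 0.043
```

```bash
cat > blue.py <<'E'
from f2 import *
from scipy.optimize import minimize
cs=[cam('top'),cam('side')]; pickle.dump(cs,open('c6.pkl','wb'))
S()
def grid(p,z=.006):
    w=p[2];R=np.array([[np.cos(w),-np.sin(w)],[np.sin(w),np.cos(w)]]); return lambda q:np.column_stack([np.array(q)@R.T+p[:2],np.full(len(q),z)])
sq=[(.043,.043),(.043,-.043),(-.043,-.043),(-.043,.043)];inn=[(.039,.039),(.039,-.039),(-.039,-.039),(-.039,.039)]
def masks(c,top):
    h=cv2.cvtColor(c['color'],cv2.COLOR_RGB2HSV).astype(int); m=(abs(h[...,0]-108)<9)&(h[...,1]>140)&(h[...,2]>40)
    b=np.zeros_like(m); r=(150,255,235,300) if top else (150,240,255,345); b[r[0]:r[1],r[2]:r[3]]=m[r[0]:r[1],r[2]:r[3]]; return b.astype(np.float32)
M=[masks(c,i==0) for i,c in enumerate(cs)]; print([int(m.sum()) for m in M],[np.argwhere(m).mean(0).round() for m in M])
def render(c,p):
    S_=4; f=grid(p); o=np.zeros((400*S_,640*S_),np.float32)
    def fill(q,v): cv2.fillConvexPoly(o,((proj(c,f(q))+.5)*S_).round().astype(np.int32),v)
    fill(sq,1);fill(inn,0);fill([(-.04,.007),(-.04,-.007),(-.08,-.007),(-.08,.007)],1)
    return cv2.resize(o,(640,400),interpolation=cv2.INTER_AREA)
def cost(p): return sum(((cv2.GaussianBlur(render(c,p),(0,0),1.5)-cv2.GaussianBlur(m,(0,0),1.5))**2).sum() for c,m in zip(cs,M))
u=np.argwhere(M[0]).mean(0)[::-1]; g=atz(cs[0],u,.006)[:2]
best=min((minimize(cost,[g[0]+.01,g[1],y],method='Nelder-Mead',options=dict(initial_simplex=np.array([[g[0]+.01,g[1],y]]*4)+np.vstack([np.zeros(3),np.diag([.02,.02,.2])]))) for y in(-.6,-.3,0,.3,.6)),key=lambda r:r.fun)
print('blue',best.x.round(4),best.fun)
x=best.x;K=[[.043,.043],[.043,-.043],[-.043,-.043],[-.043,.043]]
I=[]
for c,(x0,y0) in zip(cs,[(235,160),(250,160)]):
    o=cv2.resize(c['color'][y0:y0+80,x0:x0+80,::-1],None,fx=5,fy=5,interpolation=cv2.INTER_CUBIC)
    cv2.polylines(o,[((proj(c,grid(x)(K))-[x0,y0]+.5)*5).round().astype(np.int32)],True,(255,255,255),1)
    cv2.circle(o,tuple(int(v) for v in ((proj(c,grid(x,.03)([(-.098,0)]))[0]-[x0,y0]+.5)*5)),3,(255,255,255),1); I.append(o)
R=cv2.resize(cs[0]['color'][160:220,400:480,::-1],None,fx=5,fy=5); R2=cv2.resize(cs[1]['color'][285:325,345:425,::-1],None,fx=5,fy=5)
o=np.hstack(I); b=np.hstack([R[:200],R2]); cv2.imwrite('pics/p11.png',np.vstack([o,b]))
E
python3 blue.py
```

```text
38.75 [ 0.376  -0.2634  0.1685] z [ 0.217 -0.143 -0.966] x [ 0.55   0.835 -0.001] gap 0.0426 F [0.1 0.2 0.4] j [-0.82 -0.06 -0.63  0.74  0.06 -0.23]
[175, 149] [array([211., 280.]), array([201., 300.])]
blue [ 0.536   0.2137 -0.0954] 22.69205093383789
```

View pics/p11.png

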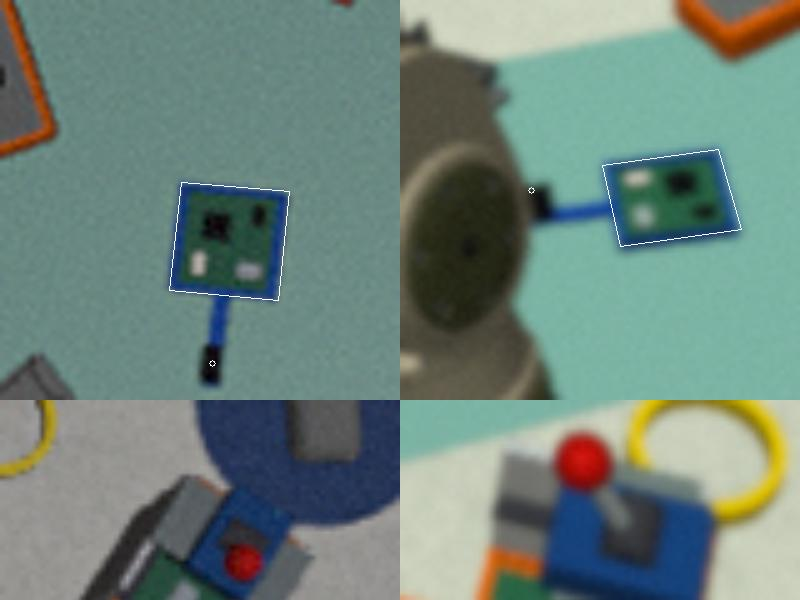

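```bash
python3 - <<'E'
from h import *
t=(.536,.2137,-.0954);Q=tool(t[2],np.radians(15))
g=grippt(*t); e=plan([(g+[0,0,.07],Q)],0,lin=.045,ang=.12); print(e[0],g)
E
```

```text
12
[[0,0.0367,-0.0189,0.0012,0,0.011,-0.039],[0,0.0374,-0.0175,0.0015,0,0.01,-0.039],[0,0.0381,-0.016,0.0019,0,0.011,-0.04],[0,0.0386,-0.0144,0.0024,0,0.01,-0.039],[0,0.0391,-0.013,0.0027,0,0.011,-0.039],[0,0.0396,-0.0114,0.0032,0,0.011,-0.039],[0,0.0399,-0.0098,0.0036,0,0.01,-0.039],[0,0.0403,-0.0083,0.0041,0.001,0.011,-0.04],[0,0.0405,-0.0067,0.0044,0,0.01,-0.039],[0,0.0407,-0.0051,0.0049,0,0.011,-0.039],[0,0.0409,-0.0035,0.0053,0,0.01,-0.039],[0,0.0408,-0.0019,0.0058,0,0.011,-0.04]]
[0.43841141 0.22302312 0.0959593 ] [0.43844562 0.22303503 0.026     ]
```

Request:
{"op": "carry_out", "data": {
  "steps": [
    [0, 0.037, -0.019, 0.001, 0, 0.011, -0.039],
    [0, 0.037, -0.018, 0.002, 0, 0.01, -0.039],
    [0, 0.038, -0.016, 0.002, 0, 0.011, -0.04],
    [0, 0.039, -0.014, 0.002, 0, 0.01, -0.039],
    [0, 0.039, -0.013, 0.003, 0, 0.011, -0.039],
    [0, 0.04, -0.011, 0.003, 0, 0.011, -0.039],
    [0, 0.04, -0.01, 0.004, 0, 0.01, -0.039],
    [0, 0.04, -0.008, 0.004, 0.001, 0.011, -0.04],
    [0, 0.04, -0.007, 0.004, 0, 0.01, -0.039],
    [0, 0.041, -0.005, 0.005, 0, 0.011, -0.039],
    [0, 0.041, -0.003, 0.005, 0, 0.01, -0.039],
    [0, 0.041, -0.002, 0.006, 0, 0.011, -0.04],
    [0, 0, 0, 0, 0, 0, 0],
    [0, 0, 0, 0, 0, 0, 0]
  ]
}}

```text
clock: 40.5
tcp_pos: [0.4391, 0.2242, 0.096]
orientation: [0.096, 0.733, 0.667, 0.088]
wrist_force: [-0.1, 0.5, -0.1]
finger_gap: 0.0428
```

```bash
python3 blue.py | tail -1; python3 - <<'E'
from h import *
S();t=(.536,.2137,-.0954);Q=tool(t[2],np.radians(15))
g=grippt(*t); e=plan([(g,Q)],0,lin=.02)
E
```

```text
blue [ 0.5359  0.2137 -0.0925] 21.827484130859375
40.6 [0.4387 0.2234 0.0961] z [ 0.256 -0.024 -0.966] x [0.096 0.995 0.001] gap 0.0429 F [ 0.2  0.4 -0.3] j [ 0.37  0.11 -0.65  0.57 -0.12  0.46]
4
[[0,-0.0001,-0.0046,0.0169,0,0,0],[0,-0.0001,-0.0045,0.0169,-0.001,0,0],[0,-0.0001,-0.0046,0.017,0,-0.001,0],[0,-0.0001,-0.0046,0.0169,-0.001,0,-0.001]]
```

Request:
{"op": "carry_out", "data": {
  "steps": [
    [0, 0, -0.0046, 0.0169, 0, 0, 0],
    [0, 0, -0.0046, 0.0169, -0.001, 0, 0],
    [0, 0, -0.0046, 0.0169, 0, -0.001, 0],
    [0, 0, -0.0046, 0.0169, -0.001, 0, 0],
    [0, 0, 0, 0, 0, 0, 0],
    [-0.4, 0, 0, 0, 0, 0, 0],
    [-0.55, 0, 0, 0, 0, 0, 0],
    [-0.6, 0, 0, 0, 0, 0, 0],
    [-0.65, 0, 0, 0, 0, 0, 0],
    [-0.7, 0, 0, 0, 0, 0, 0],
    [-1, 0, 0, 0, 0, 0, 0],
    [-1, 0, 0, 0, 0, 0, 0],
    [-1, 0, 0, 0, 0, 0, 0]
  ]
}}

```text
clock: 42.22
tcp_pos: [0.4384, 0.2241, 0.0266]
orientation: [0.097, 0.733, 0.667, 0.088]
wrist_force: [-1.7, -0.0, 6.4]
finger_gap: 0.0124
```

```bash
python3 carry.py "(.536,.2137,-.0945)" .130
```

```text
42.23 [0.4384 0.2241 0.0266] z [ 0.259 -0.024 -0.966] x [0.095 0.996 0.   ] gap 0.0124 F [-1.7 -0.   6.4] j [ 0.38  0.22 -0.74  0.37 -0.12  0.46]
off from block [ 0.00114695  0.00234048 -0.00930049]
9
[[-1,0,0.004,-0.0147,0,0,0],[-1,0,0.0039,-0.0147,0,0,0],[-1,0,0.004,-0.0147,0,0,0],[-1,0,0.0039,-0.0147,0,0,0],[-1,0,0.004,-0.0147,0,0,0],[-1,0,0.004,-0.0147,0,0,0],[-1,0,0.0039,-0.0147,0,0,0],[-1,0,0.004,-0.0147,0,0,0],[-1,0,0.0039,-0.0147,0,0,0]]
18
[[-1,-0.0273,-0.0007,-0.0002,0,-0.007,0.026],[-1,-0.0274,0.0001,0,0,-0.007,0.026],[-1,-0.0273,0.0007,0.0002,0,-0.007,0.027],[-1,-0.0273,0.0015,0.0004,0,-0.007,0.026],[-1,-0.0272,0.0022,0.0006,0,-0.007,0.026],[-1,-0.0272,0.0029,0.0007,0,-0.007,0.026],[-1,-0.0271,0.0036,0.001,0,-0.007,0.026],[-1,-0.0269,0.0043,0.0012,0.001,-0.007,0.026],[-1,-0.0269,0.0051,0.0013,0,-0.007,0.027],[-1,-0.0266,0.0057,0.0015,0,-0.008,0.026],[-1,-0.0266,0.0064,0.0017,0,-0.007,0.026],[-1,-0.0263,0.0071,0.0019,0,-0.007,0.026],[-1,-0.0261,0.0078,0.0021,0,-0.007,0.026],[-1,-0.0259,0.0085,0.0023,0,-0.007,0.027],[-1,-0.0256,0.0092,0.0025,0,-0.007,0.026],[-1,-0.0254,0.0098,0.0026,0,-0.007,0.026],[-1,-0.0251,0.0105,0.0028,0,-0.007,0.026],[-1,-0.0248,0.0111,0.003,0,-0.007,0.026]]
[ 0.37924685 -0.26441297  0.16362775]
```

Request:
{"op": "carry_out", "data": {
  "steps": [
    [-1, 0, 0.004, -0.0147, 0, 0, 0],
    [-1, 0, 0.004, -0.0147, 0, 0, 0],
    [-1, 0, 0.004, -0.0147, 0, 0, 0],
    [-1, 0, 0.004, -0.0147, 0, 0, 0],
    [-1, 0, 0.004, -0.0147, 0, 0, 0],
    [-1, 0, 0.004, -0.0147, 0, 0, 0],
    [-1, 0, 0.004, -0.0147, 0, 0, 0],
    [-1, 0, 0.004, -0.0147, 0, 0, 0],
    [-1, 0, 0.004, -0.0147, 0, 0, 0],
    [-1, 0, 0, 0, 0, 0, 0]
  ]
}}

```text
clock: 43.48
tcp_pos: [0.4391, 0.2243, 0.1639]
orientation: [0.097, 0.733, 0.667, 0.089]
wrist_force: [0.3, -0.4, -1.4]
finger_gap: 0.0122
```

Request:
{"op": "carry_out", "data": {
  "steps": [
    [-1, -0.027, -0.001, 0, 0, -0.007, 0.026],
    [-1, -0.027, 0, 0, 0, -0.007, 0.026],
    [-1, -0.027, 0.001, 0, 0, -0.007, 0.027],
    [-1, -0.027, 0.002, 0, 0, -0.007, 0.026],
    [-1, -0.027, 0.002, 0.001, 0, -0.007, 0.026],
    [-1, -0.027, 0.003, 0.001, 0, -0.007, 0.026],
    [-1, -0.027, 0.004, 0.001, 0, -0.007, 0.026],
    [-1, -0.027, 0.004, 0.001, 0.001, -0.007, 0.026],
    [-1, -0.027, 0.005, 0.001, 0, -0.007, 0.027],
    [-1, -0.027, 0.006, 0.002, 0, -0.008, 0.026],
    [-1, -0.027, 0.006, 0.002, 0, -0.007, 0.026],
    [-1, -0.026, 0.007, 0.002, 0, -0.007, 0.026],
    [-1, -0.026, 0.008, 0.002, 0, -0.007, 0.026],
    [-1, -0.026, 0.008, 0.002, 0, -0.007, 0.027],
    [-1, -0.026, 0.009, 0.002, 0, -0.007, 0.026],
    [-1, -0.025, 0.01, 0.003, 0, -0.007, 0.026],
    [-1, -0.025, 0.01, 0.003, 0, -0.007, 0.026],
    [-1, -0.025, 0.011, 0.003, 0, -0.007, 0.026],
    [-1, 0, 0, 0, 0, 0, 0],
    [-1, 0, 0, 0, 0, 0, 0]
  ]
}}

```text
clock: 45.98
tcp_pos: [0.3783, -0.2621, 0.1616]
orientation: [0.114, 0.873, 0.47, 0.061]
wrist_force: [-0.3, 0.7, -1.2]
finger_gap: 0.0125
```

```bash
cat > rel.py <<'E'
from h import *
import pickle
S();p,R=state();w=-.583;u=np.array([np.cos(w),np.sin(w)]);n=np.array([-u[1],u[0]]);d=np.array([.4753,-.3277])-p[:2];zz=R.as_matrix()[:,2];print('ahead',d@u,'left',d@n,'yaw err',np.arctan2(zz[1],zz[0])-w,'z above rest',p[2]-pickle.load(open('z0.pkl','rb')))
E
python3 rel.py
```

```text
45.98 [ 0.3783 -0.2621  0.1616] z [ 0.214 -0.141 -0.967] x [0.55  0.835 0.   ] gap 0.0125 F [-0.3  0.7 -1.2] j [-0.82 -0.05 -0.64  0.73  0.06 -0.23]
ahead 0.11710659385672902 left -0.0013079360945351148 yaw err 0.0006742716663235004 z above rest 0.13499862588673062
```

Request:
{"op": "carry_out", "data": {
  "steps": [
    [-1, -0.0013, 0.0097, 0.0026, 0, 0, 0],
    [-1, 0, 0.0097, 0.0026, 0, 0, 0],
    [-1, 0, 0.0097, 0.0026, 0, 0, 0],
    [-1, 0, 0.0097, 0.0026, 0, 0, 0],
    [-1, 0, 0.0097, 0.0026, 0, 0, 0],
    [-1, 0, 0, 0, 0, 0, 0]
  ]
}}

```text
clock: 46.72
tcp_pos: [0.4208, -0.2924, 0.1625]
orientation: [0.115, 0.873, 0.47, 0.061]
wrist_force: [0.1, 0.8, -1.1]
finger_gap: 0.0124
```

Request:
{"op": "carry_out", "data": {
  "steps": [
    [-1, 0, 0.0097, 0.0026, 0, 0, 0],
    [-1, 0, 0.0097, 0.0026, 0, 0, 0],
    [-1, 0, 0.0097, 0.0026, 0, 0, 0],
    [-1, 0, 0, 0, 0, 0, 0]
  ]
}}

```text
clock: 47.22
tcp_pos: [0.446, -0.3091, 0.1626]
orientation: [0.115, 0.873, 0.47, 0.062]
wrist_force: [0.4, -0.8, -0.7]
finger_gap: 0.0124
```

Request:
{"op": "carry_out", "data": {
  "steps": [
    [-1, 0, 0.0097, 0.0026, 0, 0, 0],
    [-1, 0, 0.0097, 0.0026, 0, 0, 0],
    [-1, 0, 0.0097, 0.0026, 0, 0, 0],
    [-1, 0, 0.0063, 0.0017, 0, 0, 0],
    [-1, 0, 0, 0, 0, 0, 0]
  ]
}}

```text
clock: 47.85
tcp_pos: [0.4762, -0.3289, 0.1624]
orientation: [0.115, 0.873, 0.47, 0.061]
wrist_force: [-0.5, -0.2, -1.5]
finger_gap: 0.0122
```

```bash
python3 rel.py
```

```text
47.85 [ 0.4762 -0.3289  0.1624] z [ 0.215 -0.143 -0.966] x [ 0.55   0.835 -0.001] gap 0.0122 F [-0.5 -0.2 -1.5] j [-0.77  0.17 -0.4   0.74  0.05 -0.18]
ahead -0.0014411123308202152 left 0.00046100022461721885 yaw err -0.0023561457496368288 z above rest 0.1358226701092153
```

Request:
{"op": "carry_out", "data": {
  "steps": [
    [-1, 0, -0.0005, 0.0019, 0, 0, 0],
    [-1, 0, -0.0005, 0.0019, 0, 0, 0],
    [-1, 0, -0.0003, 0.0012, 0, 0, 0],
    [-1, 0, 0, 0, 0, 0, 0]
  ]
}}

```text
clock: 48.35
tcp_pos: [0.4757, -0.3285, 0.1573]
orientation: [0.115, 0.873, 0.47, 0.061]
wrist_force: [1.2, 0.2, -0.9]
finger_gap: 0.0124
```

Request:
{"op": "carry_out", "data": {
  "steps": [
    [-0.6, 0, 0, 0, 0, 0, 0],
    [-0.4, 0, 0, 0, 0, 0, 0],
    [-0.2, 0, 0, 0, 0, 0, 0],
    [0, 0, 0, 0, 0, 0, 0],
    [0, 0, 0, 0, 0, 0, 0],
    [0, 0, 0, -0.02, 0, 0, 0],
    [0, 0, 0, -0.03, 0, 0, 0],
    [-0.5, 0, 0, -0.04, 0, 0, 0],
    [-1, 0, 0, -0.04, 0, 0, 0],
    [-1, 0, 0, 0, 0, 0, 0]
  ]
}}

```text
clock: 49.6
tcp_pos: [0.449, -0.3112, 0.287]
orientation: [0.118, 0.872, 0.47, 0.063]
wrist_force: [-0.2, -0.4, -0.4]
finger_gap: 0.0004
```

```bash
python3 - <<'E'
from h import *
from scipy.optimize import least_squares
import pickle
S(); cs=[cam('top'),cam('side')]; pickle.dump(cs,open('c7.pkl','wb'))
for s,sl in(('now',cs),('c0',pickle.load(open('c0.pkl','rb')))):
    rays=[]
    for c,(x0,y0,x1,y1) in zip(sl,[(435,180,460,205),(365,285,400,315)]):
        h=cv2.cvtColor(c['color'],cv2.COLOR_RGB2HSV).astype(int); m=((h[...,0]<6)|(h[...,0]>174))&(h[...,1]>150)&(h[...,2]>80)
        q=np.argwhere(m[y0:y1,x0:x1]); print(len(q)); 
        if len(q)<10: continue
        rays.append(ray(c,(q.mean(0)[::-1]+[x0,y0])))
    if len(rays)<2: continue
    A=np.vstack([np.eye(3)-np.outer(d,d)/(d@d) for o,d in rays]);b=np.concatenate([(np.eye(3)-np.outer(d,d)/(d@d))@o for o,d in rays])
    X=np.linalg.lstsq(A,b,rcond=None)[0]; w=-.583;u=np.array([np.cos(w),np.sin(w)]);n=np.array([-u[1],u[0]]);e=X[:2]-[.5570,-.3815]
    print(s,'ball',X.round(4),'rack frame x,y',(e@u).round(4),(e@n).round(4), 'res',np.linalg.norm(A@X-b).round(4))
E
```

```text
49.6 [ 0.449  -0.3112  0.287 ] z [ 0.22  -0.148 -0.964] x [ 0.55   0.835 -0.002] gap 0.0004 F [-0.2 -0.4 -0.4] j [-0.78  0.04 -0.24  1.03  0.05 -0.19]
33
89
now ball [ 0.5547 -0.3785  0.2436] rack frame x,y -0.0036 0.0012 res 0.0009
33
92
c0 ball [ 0.5545 -0.3784  0.2435] rack frame x,y -0.0038 0.0012 res 0.0003
```

Request:
{"op": "carry_out", "data": {
  "steps": [
    [-1, 0, -0.005, 0.018, 0, 0, 0],
    [-1, 0, -0.005, 0.018, 0, 0, 0],
    [-1, 0, 0.0242, 0.0065, 0, 0, 0],
    [-1, 0, 0.029, 0.0078, 0, 0, 0],
    [-1, 0, 0.029, 0.0078, 0, 0, 0],
    [-1, 0, 0, 0, 0, 0, 0]
  ]
}}

```text
clock: 50.45
tcp_pos: [0.5193, -0.3572, 0.2427]
orientation: [0.113, 0.873, 0.47, 0.061]
wrist_force: [-1.4, 0.5, -0.5]
finger_gap: -0.0002
```

```bash
python3 rel.py
```

```text
50.45 [ 0.5193 -0.3572  0.2427] z [ 0.213 -0.141 -0.967] x [ 0.55   0.835 -0.   ] gap -0.0002 F [-1.4  0.5 -0.5] j [-0.75  0.22 -0.13  0.97  0.04 -0.16]
ahead -0.05297532104973714 left 0.0004028364967451501 yaw err -0.0004244687325812846 z above rest 0.21606293464079335
```

Request:
{"op": "carry_out", "data": {
  "steps": [
    [-1, 0, 0.0013, -0.005, 0, 0, 0],
    [-1, 0, 0.0097, 0.0026, 0, 0, 0],
    [-1, 0, 0.0097, 0.0026, 0, 0, 0],
    [-1, 0, 0.0097, 0.0026, 0, 0, 0],
    [-1, 0, 0.0097, 0.0026, 0, 0, 0],
    [-1, 0, 0.0097, 0.0026, 0, 0, 0],
    [-1, 0, 0, 0, 0, 0, 0]
  ]
}}

```text
clock: 51.32
tcp_pos: [0.5614, -0.385, 0.2504]
orientation: [0.115, 0.873, 0.47, 0.062]
wrist_force: [0.3, 0.1, -0.4]
finger_gap: -0.0001
```

Request:
{"op": "carry_out", "data": {
  "steps": [
    [-1, 0, 0.0058, 0.0016, 0, 0, 0],
    [-1, 0, 0.0058, 0.0016, 0, 0, 0],
    [-1, 0, 0, 0, 0, 0, 0]
  ]
}}

```text
clock: 51.7
tcp_pos: [0.5709, -0.3912, 0.2502]
orientation: [0.115, 0.873, 0.47, 0.061]
wrist_force: [-0.7, 0.4, 0.1]
finger_gap: 0.0002
```

Request:
{"op": "carry_out", "data": {
  "steps": [
    [-1, 0, 0.0048, 0.0013, 0, 0, 0],
    [-1, 0, 0, 0, 0, 0, 0]
  ]
}}

```text
clock: 51.95
tcp_pos: [0.5747, -0.3937, 0.25]
orientation: [0.115, 0.873, 0.47, 0.061]
wrist_force: [-1.4, 0.6, -0.8]
finger_gap: 0.0
```

```bash
python3 rel.py
```

```text
51.95 [ 0.5747 -0.3937  0.25  ] z [ 0.215 -0.142 -0.966] x [ 0.55   0.835 -0.001] gap 0.0 F [-1.4  0.6 -0.8] j [-0.73  0.34  0.05  1.02  0.04 -0.14]
ahead -0.11931465706196556 left 0.00033233198092413646 yaw err -0.0019567457014022516 z above rest 0.22345650670597308
```

Now at x=+21 mm. Push on in small steps until the stop is felt.

Request:
{"op": "carry_out", "data": {
  "steps": [
    [-1, 0, 0.0039, 0.001, 0, 0, 0],
    [-1, 0, 0, 0, 0, 0, 0]
  ]
}}

```text
clock: 52.2
tcp_pos: [0.5754, -0.394, 0.2495]
orientation: [0.112, 0.873, 0.47, 0.06]
wrist_force: [-11.2, 7.2, 2.1]
finger_gap: 0.0
```

Request:
{"op": "carry_out", "data": {
  "steps": [
    [-1, 0, 0.0029, 0.0008, 0, 0, 0],
    [-1, 0, 0, 0, 0, 0, 0]
  ]
}}

```text
clock: 52.45
tcp_pos: [0.5759, -0.3942, 0.249]
orientation: [0.11, 0.874, 0.47, 0.059]
wrist_force: [-18.5, 11.6, 6.6]
finger_gap: 0.0002
```

Request:
{"op": "carry_out", "data": {
  "steps": [
    [-1, 0, 0.0029, 0.0008, 0, 0, 0],
    [-1, 0, 0, 0, 0, 0, 0]
  ]
}}

```text
clock: 52.7
tcp_pos: [0.5763, -0.3942, 0.2483]
orientation: [0.108, 0.874, 0.47, 0.058]
wrist_force: [-25.4, 15.5, 10.8]
finger_gap: 0.0002
```

Request:
{"op": "carry_out", "data": {
  "steps": [
    [-1, 0, 0.0029, 0.0008, 0, 0, 0],
    [-1, 0, 0, 0, 0, 0, 0]
  ]
}}

```text
clock: 52.95
tcp_pos: [0.5767, -0.3943, 0.2478]
orientation: [0.105, 0.874, 0.47, 0.056]
wrist_force: [-34.0, 20.6, 14.1]
finger_gap: 0.0001
```

Request:
{"op": "carry_out", "data": {
  "steps": [
    [-1, 0, -0.01, -0.003, 0, 0, 0],
    [-1, 0, -0.03, -0.008, 0, 0, 0],
    [-1, 0, -0.03, -0.02, 0, 0, 0],
    [-1, 0, -0.05, -0.03, 0, 0, 0],
    [-1, 0, -0.05, -0.03, 0, 0, 0],
    [-1, 0, -0.05, -0.03, 0, 0, 0],
    [-1, 0, 0, 0, 0, 0, 0],
    [-1, 0, 0, 0, 0, 0, 0]
  ]
}}

```text
clock: 53.95
tcp_pos: [0.3829, -0.2675, 0.3119]
orientation: [0.117, 0.873, 0.47, 0.062]
wrist_force: [0.3, -0.4, -0.6]
finger_gap: -0.0002
```

```bash
python3 - <<'E'
from h import *
import pickle
S(); cs=[cam('top'),cam('side')]
rays=[]
for c,(x0,y0,x1,y1) in zip(cs,[(430,165,470,210),(365,280,420,320)]):
    h=cv2.cvtColor(c['color'],cv2.COLOR_RGB2HSV).astype(int); m=((h[...,0]<6)|(h[...,0]>174))&(h[...,1]>150)&(h[...,2]>80)
    q=np.argwhere(m[y0:y1,x0:x1]); print(len(q)); rays.append(ray(c,(q.mean(0)[::-1]+[x0,y0])))
A=np.vstack([np.eye(3)-np.outer(d,d)/(d@d) for o,d in rays]);b=np.concatenate([(np.eye(3)-np.outer(d,d)/(d@d))@o for o,d in rays])
X=np.linalg.lstsq(A,b,rcond=None)[0]; u=np.array([np.cos(-.583),np.sin(-.583)]);e=X[:2]-[.5570,-.3815]; print('ball',X.round(4),'rack x',(e@u).round(4))
cr=lambda I,x0,y0,w,h,s: cv2.resize(I['color'][y0:y0+h,x0:x0+w,::-1],None,fx=s,fy=s,interpolation=cv2.INTER_CUBIC)
cv2.imwrite('pics/fin.png',np.vstack([np.hstack([cr(cs[0],400,150,80,75,5),cr(cs[1],340,280,80,75,5)])[:375],cr(cs[0],300,140,160,45,5)]))
E
```

```text
53.95 [ 0.3829 -0.2675  0.3119] z [ 0.218 -0.146 -0.965] x [ 0.55   0.835 -0.002] gap -0.0002 F [ 0.3 -0.4 -0.6] j [-0.82 -0.12 -0.33  1.11  0.06 -0.23]
32
89
ball [ 0.5977 -0.4077  0.2445] rack x 0.0484
```

View pics/fin.png

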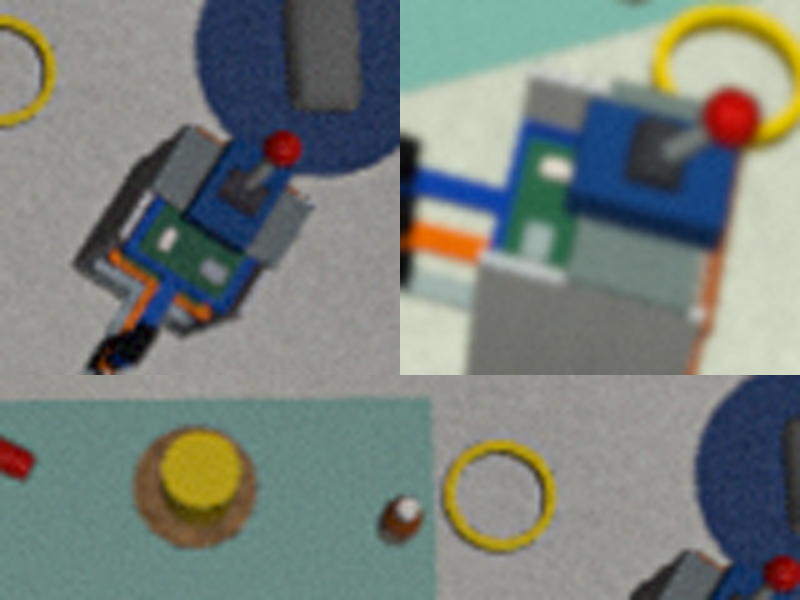

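```bash
python3 -c "
from workcell import env
print(env.hand_in())"
```

```text
the job is handed in; nothing more can be done
None
```

I finished the job and handed it in at about 54 s of the 208 s allowed; hand-in gives no verdict, so the result below rests on my own checks.

- **Cup and coils:** I tipped the cup about its lower rim onto the steel tray and lifted it straight up. The coils were left in a heap near the middle of the tray. The cup stands upside down on the cork coaster, lowered until the wrist force showed contact.
- **Trays:** The steel tray is in slot 1, the orange in slot 2 and the blue in slot 3, each within about 2 mm of home by the arm's readings. The blue tray was knocked aside during the run, so I measured its pose again before picking it up.
- **Lever:** I pushed it until it met its back stop. The camera shows its tip moved 52 mm, which is about 0.99 rad.
- **Last pictures:** All three trays are in the rack, the lever is at the back and the cup is within the coaster. The flux bottle, tape and screwdriver look unmoved, and the arm is clear. The multimeter and spool were outside these last pictures.

**Not fully confirmed:**
- The coils are hidden under the upper trays at the end. I last saw them on the steel tray when the orange tray was about to go in.
- When the orange and blue trays were let down onto their ledges, the wrist force showed no clear contact. I relied on measured height for those two, and the final picture shows both seated.

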